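# Start the next batch of handsets at the test slide

### The job

Change over to the next batch: switch the isolator off, and only then draw the blue carrier fully back from the test station (yellow stop) to the loading station (white stop), lay the white tested handset that is in it flat in the middle of the green pad, and lay every orange handset from the white mat flat in a nest of its own. Turn the counter's knob back to its zero stop, slide the loaded carrier fully home at the test station, and last of all switch the isolator on again. Never have the isolator on while the carrier is away from the test station, leave the other things on the bench alone, and if something slips or is knocked out of place put it right.

Things in the scene. Friction and masses are not known exactly. Their poses are not given: they have to be found in the camera images.
- isolator (a joint): Angle of the isolator's red T-handle: 0 = off (leaning 0.6 rad to the box's -x side, roughly robotwards, over the green strip), 1.2 = on (leaning 0.6 rad to its +x side, over the red strip); hinge line along the box's y. Weighted handle: past upright (0.6) it falls to the stop by itself and stays; 2 N or so at the bar moves it. Starts on.
- isolator_grip (a point): Middle of the red cross bar of the isolator handle: bar 22 mm thick, 64 mm long along the box's y, 85 mm from the hinge on a 12 mm steel stem. Moves with the handle.
- isolator_pivot (a point): Middle of the isolator's hinge line, fixed, 62 mm above the bench; x, y, z are the box's axes (+x from off to on). Grey box 100 (x) x 120 (y) x 50 mm high, fixed to the bench; two cheeks by the hinge reach 74 mm high.
- counter_knob (a joint): Angle of the batch counter's black reset knob: 0 = zero stop (its white mark at the green tick), grows clockwise seen from above up to 3.0. Turn it counter-clockwise seen from above to zero it. Stays where left; friction 0.05 N m. Starts between 1.0 and 2.6.
- counter_knob_grip (a point): On the knob's vertical axis, at the height to grip (77 mm above the bench): the knob's bar grip is 57 mm long along this frame's x, 14 mm thick along y, spans 52 to 84 mm above the bench, and turns with the knob. It stands on a white box 120 x 110 x 40 mm, fixed.
- carrier (a joint): Position of the blue carrier on its rail in m: 0 = against the stop of the loading station (white end block), 0.16 = against the stop of the test station (yellow-black end block). Slides with 2.5 N friction and stays where left. Starts at the test station, with the tested handset in its middle nest.
- carrier_post (a point): Top centre of the black post of the carrier, by which it is pulled and pushed: 20 mm diameter, 34 mm high (top 70 mm above the bench), on a tab on the robot's side of the carrier. x across the rail away from the robot, y along the rail towards the test end (the carrier travels along y), z up.
- nest0 (a point): First (nearest the white load end) nest of the blue carrier (80 mm apart, moving with it): centre of the nest floor, 36 mm above the bench; x along the nest, y along the rail towards the test end, z up. Nest 122 (x) x 58 mm (y), rims 7 mm high, ribs between nests 22 mm wide.
- nest1 (a point): Middle nest of the blue carrier (80 mm apart, moving with it): centre of the nest floor, 36 mm above the bench; x along the nest, y along the rail towards the test end, z up. Nest 122 (x) x 58 mm (y), rims 7 mm high, ribs between nests 22 mm wide.
- nest2 (a point): Last (nearest the yellow test end) nest of the blue carrier (80 mm apart, moving with it): centre of the nest floor, 36 mm above the bench; x along the nest, y along the rail towards the test end, z up. Nest 122 (x) x 58 mm (y), rims 7 mm high, ribs between nests 22 mm wide.
- handset0: One of up to three identical handsets (two or three are present; an absent one reads None from the start): orange rugged block 110 x 46 x 28 mm (x long, y wide, z thick), 0.18 kg, dark screen and keys on its +z face. Starts flat on the bench on a white mat. Origin at its centre, 14 mm above what it lies on.
- handset1: One of up to three identical handsets (two or three are present; an absent one reads None from the start): orange rugged block 110 x 46 x 28 mm (x long, y wide, z thick), 0.18 kg, dark screen and keys on its +z face. Starts flat on the bench on a white mat. Origin at its centre, 14 mm above what it lies on.
- handset2: One of up to three identical handsets (two or three are present; an absent one reads None from the start): orange rugged block 110 x 46 x 28 mm (x long, y wide, z thick), 0.18 kg, dark screen and keys on its +z face. Starts flat on the bench on a white mat. Origin at its centre, 14 mm above what it lies on.
- tested: The white tested handset: as the orange ones, 110 x 46 x 28 mm (x, y, z), origin at its centre, 0.18 kg, but white. Starts flat in the middle nest of the carrier.
- pad (a point): Middle of the green pad for tested handsets: a flat 120 (x) x 180 mm (y) marking on the bench, less than 1 mm thick; z up.
- screwdriver: Bystander: screwdriver with green handle, 190 mm. Leave alone.
- power_driver: Bystander: white electric driver, 200 mm long, 32 mm thick. Leave alone.
- bottle: Bystander: white bottle, 60 mm diameter, 150 mm tall. Leave alone.
- tape: Bystander: yellow roll of tape, 100 mm diameter, 25 mm high. Leave alone.
- parts_bin: Bystander: grey open bin 120 x 90 x 50 mm. Leave alone.
- mouse: Bystander: black computer mouse 100 x 58 x 30 mm. Leave alone.

How it is judged:
By the outcome, as a careful person would: the job done as asked, in the order asked, and still so for the second after the job is handed in, with the robot touching nothing.
Of handset0, handset1, handset2 only 2 to 3 are there at a start; the rules pass over those that are not, and their reading is None.
At some moment in a run one of handset0, handset1, handset2 may be knocked a few centimetres aside while the robot is not near it.
Once in a run the grip may slacken for a moment while it holds something.
It also fails if it takes over 208 s, if anything falls off the work surface, if the arm or the gripper's body presses on something with over 40 N, if the wrist force passes 120 N, or if a joint passes its speed limit or range.

### The arm

A 6-joint arm with a two-finger parallel gripper is mounted at the origin on the work surface. World frame = base frame: x ahead of the robot, y to its left, z up, the work surface at z = 0. Lengths are in mm, angles in rad, forces in N, time in s.
With the tool pointing down it reaches from about 350 to 775 mm from the base axis. Payload 7.3 kg.
Tool frame: the origin (TCP) lies between the finger pads; the fingertips stand 17 mm ahead of it and the grasp point (between the pads) lies 2 mm behind it; z points along the fingers, y is the direction in which the jaws open and shut (so a half turn about z gives the same grasp; the last joint's range is limited). The gripper opens to 92 mm and grips with 3 to 60 N. Pads are 19 mm wide; open, the fingers measure 130 mm over their backs; the gripper's body (75 mm by 190 mm) begins 47 mm behind the grasp point.
Start: joints at [1.062, 0.342, 1.524, -0, 1.275, -0.146], TCP at [186.306, 490.852, 220.041] pointing down, gripper open.
Joint ranges: [-2.53, 2.53], [-0.77, 2.02], [0.04, 2.7], [-1, 4.14], [0.28, 2.66], [-3.11, 3.11]. Speed limits (rad/s): [2.57, 2.57, 3.14, 3.14, 3.14, 3.14].

### API

Orientations are given as [roll, pitch, yaw] about the fixed x, y, z axes, in that order (R = Rz(yaw) Ry(pitch) Rx(roll)).
In Python, from plant import get_obs, capture, get_calibration, close_job gives the robot as it stands.
- The arm moves only by the tool carry_out, never from a script. Its argument "moves" is one flat list of numbers, 7 for each row, row after row: the shift along the tool's x, y, z normalised to -1 to 1, where 1 is 40 cm, then the turn, a rotation vector about the tool's x, y, z normalised to -1 to 1, where 1 is 30 degrees, then the opening, from 0 (shut) to 1 (fully open). A call has exactly 8 rows; each row is the pose to reach, as a shift and turn from the pose measured when the call began, along the tool's axes at that moment; what a row does not reach only later rows make up. A row lasts 1/10 s, in which the tool goes at most 50 mm and 8.59 degrees, less where a joint would pass 70% of its speed; a pose out of reach is approached as far as the arm can. A call with a number of a shift or a turn outside -1 to 1 is refused whole. A call with a gripper value outside its range is refused whole. The fingers move at their own pace and stop on an object; the grip force is fixed at half the most. Time passes only in rows, so rows that repeat a pose let the fingers close, or fill a call up. It gives the time, the measured TCP pose, the force and the opening at its end, in the units of the state.
- get_obs(): the state, without advancing time (a new reading comes with each control period).
- capture(name): name is "side" or "top" or "wrist"; returns the picture (420x560x3 uint8, red, green, blue); there is no depth.
- get_calibration(name): a dict with "vfov" (degrees; the focal length in pixels is half the picture's height over the tangent of half this angle, whatever the lens; pixels are square), "cx", "cy" (the principal point, pixels), "cam_to_world" (4x4, takes a point from camera to world coordinates). Camera axes: x right, y up, looking along -z (the intrinsics and any distortion apply to the point x, -y, -z); pixel columns grow to the right and rows downward; lengths in mm; the calibration is good to about 2 mm. A picture is of the moment at which its call begins: read the wrist's pose just before it. get_calibration takes no time and is no camera call; for the wrist camera it gives the pose at the moment of the call.
- close_job(): hands the job in, once; it reports no verdict.
The state is a dict: "time": time; "joint_positions": joint angles; "dq": joint speeds; "tau": joint torques, N m; "tool_pos": TCP position; "tcp_rot": TCP orientation; "contact_force": force on the tool from outside, world axes, zero at the start; "moment": the same for the moment, N m; "grip_width": finger opening in mm.
Only numpy, scipy, OpenCV 4.12 (cv2) and the standard library are available. Lean on these libraries where they do the work, as an engineer would, in place of code of your own. Each camera call takes 0.05 s, during which the arm holds its last target.

## Working session

There is one attempt and no reset: what is moved stays moved. The work goes in short steps, Python scripts to look and compute and a tool call to move; the robot and the scene stay as the last step left them, time stands still between calls to the robot, and variables do not carry over. Pictures are saved under pics/ and viewed, and the job is handed in when it is done.

Besides the shell and the picture viewer there is one more tool, called by a JSON object that holds its "api" and its "payload". carry_out: Moves the arm, as the interface text tells. Scaled input: -1 to 1 covers 40 cm each way for a shift and 30 degrees each way for a turn. Its arguments: {"type":"object","properties":{"moves":{"type":"array","items":{"type":"number"}}},"required":["moves"]}

```bash
ls; mkdir -p pics; cat > h.py <<'E'
import numpy as np, cv2
from plant import get_obs, capture, get_calibration, close_job
def snap(name,fn):
    c=get_calibration(name); im=capture(name)
    cv2.imwrite('pics/'+fn+'.png',cv2.cvtColor(im,cv2.COLOR_RGB2BGR)); np.savez('pics/'+fn+'.npz',im=im,T=np.array(c['cam_to_world']),v=c['vfov'],cx=c['cx'],cy=c['cy'])
    return im
def load(fn):
    return np.load('pics/'+fn+'.npz')
E
python3 - <<'E'
from h import *
for n in ['side','top','wrist']:
    c=get_calibration(n); print({k:(np.round(v,3).tolist() if not isinstance(v,str) else v) for k,v in c.items()})
    snap(n,n+'0')
print(get_obs())
E
```

```text
pics
{'vfov': 50.965, 'cx': 277.312, 'cy': 204.229, 'cam_to_world': [[0.741, 0.348, -0.574, -256.061], [-0.671, 0.361, -0.648, -934.861], [-0.019, 0.865, 0.501, 845.672], [0.0, 0.0, 0.0, 1.0]]}
{'vfov': 46.395, 'cx': 279.663, 'cy': 209.594, 'cam_to_world': [[0.019, 0.981, -0.191, 288.15], [-1.0, 0.017, -0.009, -20.969], [-0.006, 0.191, 0.982, 1502.946], [0.0, 0.0, 0.0, 1.0]]}
{'vfov': 65.326, 'cx': 278.836, 'cy': 213.258, 'cam_to_world': [[0.355, -0.889, -0.289, 106.035], [0.935, 0.337, 0.11, 520.395], [-0.001, -0.309, 0.951, 383.119], [0.0, 0.0, 0.0, 1.0]]}
{'time': 0.15, 'joint_positions': array([ 1.06202641e+00,  3.42547936e-01,  1.52479297e+00,  7.79289995e-06,
        1.27537596e+00, -1.45991211e-01]), 'dq': array([ 0.00108266, -0.00059655, -0.00337672,  0.0003908 ,  0.00213208,
        0.00200016]), 'tau': array([ 1.34503003e-03, -4.31473804e+01, -2.44350475e+01,  7.18703703e-02,
        5.37301227e-02, -7.32518924e-05]), 'tool_pos': array([186.131915  , 490.57286219, 219.51387362]), 'tcp_rot': array([-3.14048148e+00, -1.70916672e-04,  2.77881158e+00]), 'contact_force': array([-0.39258279, -0.92847945, -0.04038451]), 'moment': array([-0.0308583 , -0.01712134,  0.01748733]), 'grip_width': 91.82779533711785}
```

View pics/top0.png

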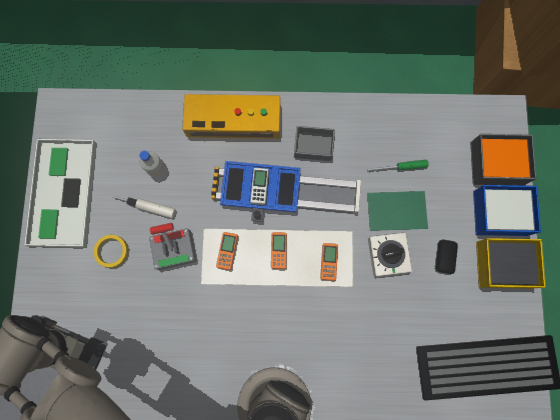

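View pics/side0.png

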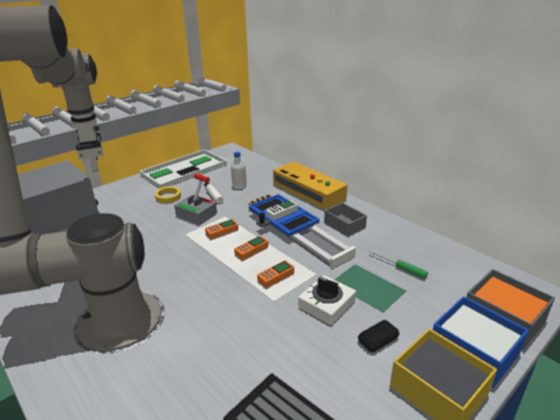

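View pics/wrist0.png

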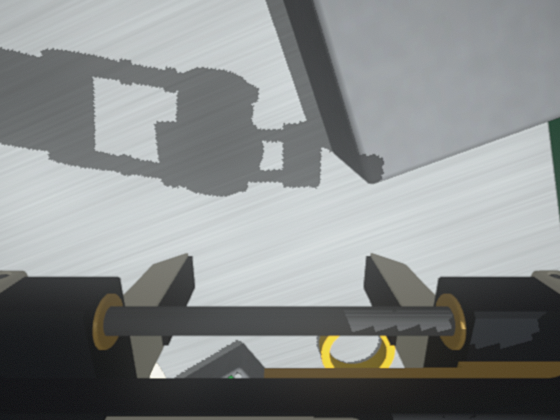

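```bash
cat >> h.py <<'E'
def ray(fn,u,v):
    d=load(fn); f=210/np.tan(np.radians(float(d['v'])/2))
    T=d['T']; r=np.array([(u-d['cx'])/f,-(v-d['cy'])/f,-1.0]); return T[:3,3],T[:3,:3]@r
def pl(fn,u,v,z):
    o,d=ray(fn,u,v); t=(z-o[2])/d[2]; return o+t*d
def tri(a,b):
    A=[];B=[]
    for fn,u,v in (a,b):
        o,d=ray(fn,u,v); d=d/np.linalg.norm(d); P=np.eye(3)-np.outer(d,d); A.append(P);B.append(P@o)
    x=np.linalg.solve(sum(A),sum(B)); res=[np.linalg.norm(P@x-b) for P,b in zip(A,B)]
    return x,res
def proj(fn,p):
    d=load(fn); f=210/np.tan(np.radians(float(d['v'])/2)); T=d['T']
    c=T[:3,:3].T@(np.array(p)-T[:3,3]); return d['cx']+f*c[0]/-c[2], d['cy']-f*c[1]/-c[2]
E
python3 - <<'E'
from h import *
np.set_printoptions(precision=1,suppress=True)
im=load('top0')['im'];cv2.imwrite('pics/topc.png',cv2.cvtColor(cv2.resize(im[85:305,90:460],None,fx=2.15,fy=2.15,interpolation=cv2.INTER_CUBIC),cv2.COLOR_RGB2BGR))
for n,u,v,z in [('matTL',202,230,0),('matBR',352,285,0),('padTL',367,193,0),('padBR',428,228,0),('knob',391,253,80),('post',257,216,70),('isobar',161,229,120),('tested',259,185,64),('h0',228,251,28),('h1',279,251,28),('h2',329,261,28),('whitestop',358,195,30)]: print(n,pl('top0',u,v,z))
E
```

```text
matTL [511.5 232.7   0. ]
matBR [ 351.3 -230.6    0. ]
padTL [ 638.2 -280.4    0. ]
padBR [ 530.2 -467.4    0. ]
knob [ 441.9 -333.5   80. ]
post [546.1  59.3  70. ]
isobar [494.5 329.8 120. ]
tested [642.4  56.2  64. ]
h0 [444.8 146.3  28. ]
h1 [447.5  -7.7  28. ]
h2 [ 420.1 -158.4   28. ]
whitestop [ 624.4 -247.5   30. ]
```

View pics/topc.png

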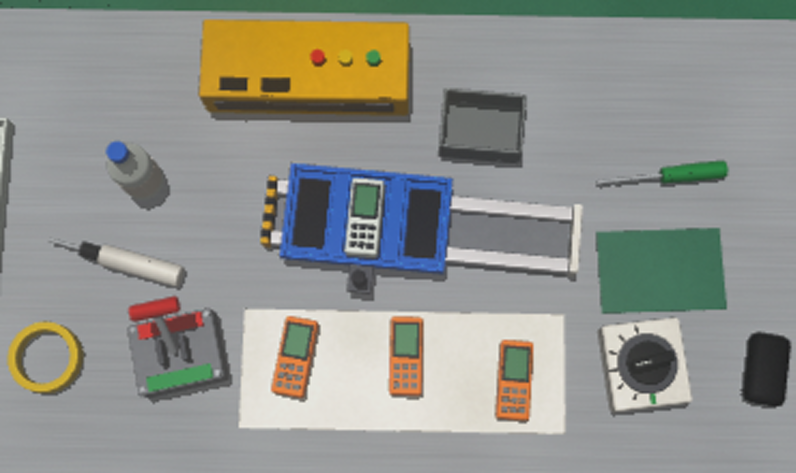

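```bash
cat >> h.py <<'E'
from scipy.spatial.transform import Rotation as Ro
def go(x,y,z,yaw,obs=None):
    o=obs or get_obs(); R0=Ro.from_euler('xyz',o['tcp_rot']); R1=Ro.from_euler('xyz',[np.pi,0,yaw])
    s=R0.inv().apply(np.array([x,y,z])-o['tool_pos'])/400; r=(R0.inv()*R1).as_rotvec()/np.radians(30)
    print('row',np.round(s,4).tolist(),np.round(r,4).tolist(),'dist',round(np.linalg.norm(s)*400),'rows',round(np.linalg.norm(s)*8,1),round(np.linalg.norm(r)*3.5,1))
E
python3 - <<'E'
from h import *
go(400,250,300,np.pi)
E
```

```text
row [-0.7133, -0.3728, -0.2009] [-0.002, -0.0007, -0.6929] dist 332 rows 6.6 2.4
```

{"api": "carry_out", "payload": {"moves": [-0.713, -0.373, -0.2, -0.002, 0, -0.693, 1, -0.713, -0.373, -0.2, -0.002, 0, -0.693, 1, -0.713, -0.373, -0.2, -0.002, 0, -0.693, 1, -0.713, -0.373, -0.2, -0.002, 0, -0.693, 0.5, -0.713, -0.373, -0.2, -0.002, 0, -0.693, 0.3, -0.713, -0.373, -0.2, -0.002, 0, -0.693, 0, -0.713, -0.373, -0.2, -0.002, 0, -0.693, 0, -0.713, -0.373, -0.2, -0.002, 0, -0.693, 0]}}

```text
time: 0.95
tool_pos: [403.0, 246.8, 300.5]
tcp_rot: [-3.141, 0.002, 3.136]
contact_force: [0.6, 0.6, -0.4]
grip_width: 56.6
```

```bash
python3 - <<'E'
from h import *
o=get_obs();print(o['tool_pos'],o['tcp_rot'],o['grip_width'],np.abs(o['dq']).max())
snap('wrist','w1')
E
```

```text
[403.04530961 246.83337347 300.53635857] [-3.14115774e+00  2.40498417e-03  3.13601556e+00] 56.61421320529189 0.08354825899618873
```

View pics/w1.png

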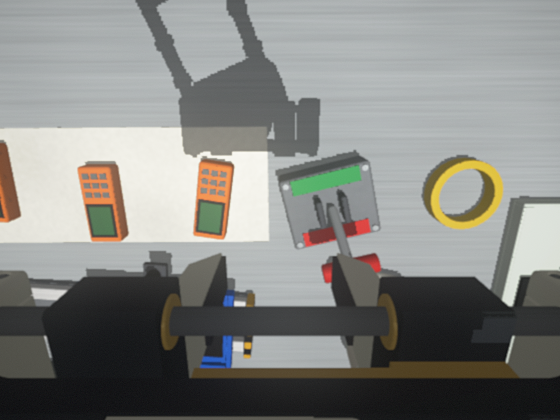

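```bash
python3 - <<'E'
from h import *
np.set_printoptions(precision=1,suppress=True)
P=[pl('w1',u,v,50) for u,v in [(278,172),(366,155),(380,228),(298,247)]]
for p in P: print(p)
P=np.array(P);print('c',P.mean(0),'sides',np.linalg.norm(np.diff(P,axis=0),axis=1))
d=P[2]+P[3]-P[0]-P[1];print('xaxis ang',np.degrees(np.arctan2(d[1],d[0])))
print('bar',pl('w1',351,268,132))
print(tri(('w1',351,268),('top0',161.8,229.3)))
print(tri(('w1',351,268),('side0',202,178)))
h=tri(('w1',214,199),('top0',228,251));print(h)
h=tri(('w1',102,202),('top0',279,251));print(h)
E
```

```text
[397.3 245.7  50. ]
[376.3 356.5  50. ]
[474.5 383.   50. ]
[501.8 272.6  50. ]
c [437.5 314.4  50. ] sides [112.7 101.7 113.7]
xaxis ang 14.738590010527524
bar [491.3 327.7 132. ]
(array([492.4, 326.7, 129.6]), [np.float64(1.567301517549555), np.float64(1.5673015175495522)])
(array([496.4, 328.8, 125.8]), [np.float64(1.6675994732618682), np.float64(1.667599473261955)])
(array([448.3, 150.1,  -6. ]), [np.float64(0.10924600579105116), np.float64(0.10924600579107582)])
(array([448.3,  -7.9,  10.6]), [np.float64(1.1993058154104446), np.float64(1.1993058154104452)])
```

```bash
python3 - <<'E'
from h import *
go(533,337,300,-2.9); go(533,337,129,-2.9)
E
```

```text
row [-0.3285, 0.2228, -0.0005] [0.0004, 0.0002, -0.4698] dist 159 rows 3.2 1.6
row [-0.3285, 0.2227, 0.427] [0.0004, 0.0002, -0.4698] dist 233 rows 4.7 1.6
```

{"api": "carry_out", "payload": {"moves": [-0.33, 0.223, 0, 0, 0, -0.47, 0, -0.33, 0.223, 0, 0, 0, -0.47, 0, -0.33, 0.223, 0, 0, 0, -0.47, 0, -0.33, 0.223, 0, 0, 0, -0.47, 0, -0.33, 0.223, 0.427, 0, 0, -0.47, 0, -0.33, 0.223, 0.427, 0, 0, -0.47, 0, -0.33, 0.223, 0.427, 0, 0, -0.47, 0, -0.33, 0.223, 0.427, 0, 0, -0.47, 0]}}

```text
time: 1.8
tool_pos: [529.3, 337.3, 122.9]
tcp_rot: [-3.14, -0.01, -2.898]
contact_force: [-0.9, -1.1, -0.3]
grip_width: 0.1
```

```bash
python3 - <<'E'
from h import *
go(436,312,129,-2.9); go(436,312,250,-2.9); snap('side','s2');print(get_obs()['grip_width'])
E
```

```text
row [0.2417, -0.0052, -0.013] [-0.0025, -0.0184, 0.0036] dist 97 rows 1.9 0.1
row [0.2446, -0.0056, -0.3155] [-0.0025, -0.0184, 0.0036] dist 160 rows 3.2 0.1
0.5248830189339599
```

View pics/s2.png

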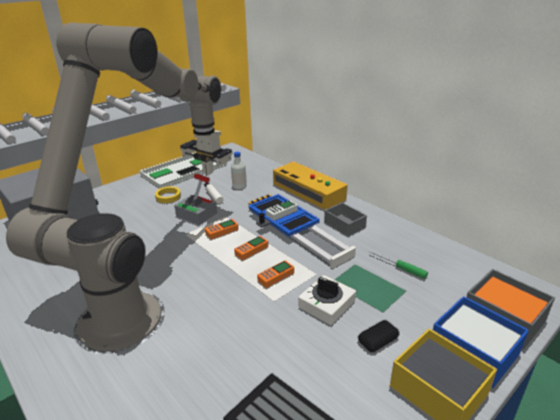

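{"api": "carry_out", "payload": {"moves": [0.06, 0, -0.01, 0, -0.02, 0, 0, 0.11, 0, -0.01, 0, -0.02, 0, 0, 0.16, 0, -0.01, 0, -0.02, 0, 0, 0.2, 0, -0.01, 0, -0.02, 0, 0, 0.242, -0.005, -0.01, 0, -0.02, 0, 0, 0.242, -0.005, -0.01, 0, -0.02, 0, 0, 0.242, -0.005, -0.01, 0, -0.02, 0, 0, 0.242, -0.005, -0.01, 0, -0.02, 0, 0]}}

```text
time: 2.65
tool_pos: [436.0, 312.4, 126.7]
tcp_rot: [-3.14, -0.001, -2.898]
contact_force: [0.6, -0.6, -0.1]
grip_width: 0.3
```

```bash
python3 - <<'E'
from h import *
go(470,321,129,-2.9);go(470,321,300,-2.9); snap('wrist','w3')
E
```

```text
row [-0.0876, 0.0003, -0.0058] [-0.0029, -0.0011, 0.0041] dist 35 rows 0.7 0.0
row [-0.0873, -0.0003, -0.4333] [-0.0029, -0.0011, 0.0041] dist 177 rows 3.5 0.0
```

View pics/w3.png

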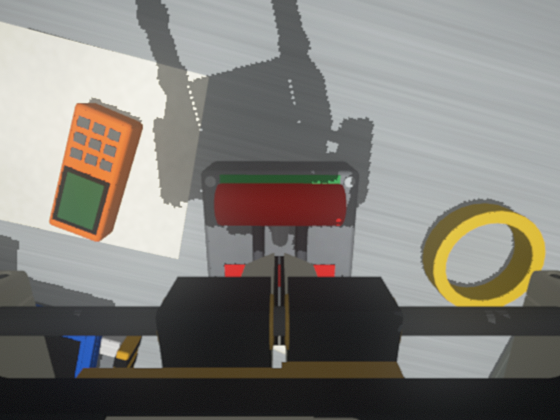

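```bash
python3 - <<'E'
from h import *
go(470,321,280,-2.9); go(630,40,260,np.pi)
E
```

```text
row [-0.0874, 0.0001, -0.384] [-0.0031, -0.0021, 0.0037] dist 158 rows 3.2 0.0
row [-0.3063, -0.778, -0.3329] [-0.0033, -0.0018, 0.4651] dist 360 rows 7.2 1.6
```

{"api": "carry_out", "payload": {"moves": [-0.087, 0, -0.384, 0, 0, 0, 0, -0.087, 0, -0.384, 0, 0, 0, 0, -0.087, 0, -0.384, 0, 0, 0, 0, -0.306, -0.778, -0.333, 0, 0, 0.465, 0, -0.306, -0.778, -0.333, 0, 0, 0.465, 0.4, -0.306, -0.778, -0.333, 0, 0, 0.465, 0.4, -0.306, -0.778, -0.333, 0, 0, 0.465, 0.4, -0.306, -0.778, -0.333, 0, 0, 0.465, 0.4]}}

```text
time: 3.5
tool_pos: [594.2, 102.1, 262.7]
tcp_rot: [-3.14, -0.0, 3.141]
contact_force: [0.5, 1.3, 0.1]
grip_width: 27.8
```

```bash
python3 - <<'E'
from h import *
go(630,40,260,np.pi)
E
```

```text
row [-0.0895, -0.1553, 0.0071] [-0.0033, -0.0009, -0.0003] dist 72 rows 1.4 0.0
```

```bash
python3 - <<'E'
from h import *
snap('wrist','w4a')
E
```

{"api": "carry_out", "payload": {"moves": [-0.09, -0.155, 0, 0, 0, 0, 0.4, -0.09, -0.155, 0, 0, 0, 0, 0.4, -0.09, -0.155, 0, 0, 0, 0, 0.4, -0.09, -0.155, 0, 0, 0, 0, 0.4, -0.09, -0.155, 0, 0, 0, 0, 0.4, -0.09, -0.155, 0, 0, 0, 0, 0.4, -0.09, -0.155, 0, 0, 0, 0, 0.4, -0.09, -0.155, 0, 0, 0, 0, 0.4]}}

```text
time: 4.35
tool_pos: [632.9, 33.3, 262.4]
tcp_rot: [-3.135, 0.001, 3.137]
contact_force: [-0.4, 0.2, 0.5]
grip_width: 36.9
```

```bash
python3 - <<'E'
from h import *
print(get_obs()['tool_pos'],get_obs()['grip_width']);a=snap('wrist','w4')
b=load('w4a')['im']
cv2.imwrite('pics/c.png',cv2.cvtColor(np.vstack([b[:290],a[:290]]),cv2.COLOR_RGB2BGR))
E
```

```text
[632.89268207  33.34994624 262.36085893] 36.87715292081936
```

View pics/c.png

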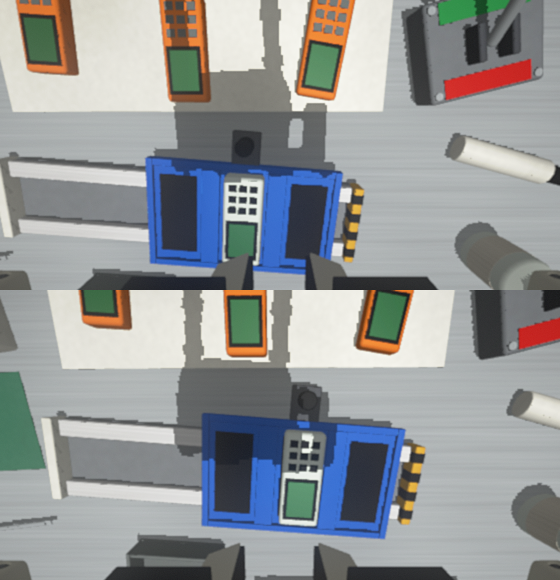

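```bash
python3 - <<'E'
from h import *
np.set_printoptions(precision=1,suppress=True)
print('post',tri(('w4a',244,147),('w4',308,111)),pl('w4',308,111,70),pl('top0',257.5,214.5,70))
a=pl('w4',204,124,43);b=pl('w4',404,140,43);c=pl('w4',203,234,43);d=pl('w4',386,248,43)
print(a,b,c,d); 
for p,q in((a,b),(c,d)): e=q-p;print(np.linalg.norm(e),np.degrees(np.arctan2(e[1],e[0])))
print('stops white', pl('w4',55,168,30),'rail',[pl('w4',u,v,20) for u,v in((50,130),(200,143),(60,195),(200,208))])
print('tested', [pl('w4',u,v,64) for u,v in((287,140),(327,143),(281,235),(318,237))])
E
```

```text
post (array([551.4,  63.5,  58.4]), [np.float64(0.5827372326670254), np.float64(0.5827372326669189)]) [551.8  62.8  70. ] [550.6  58.   70. ]
[565.6 -52.2  43. ] [584.3 175.4  43. ] [699.1 -63.6  43. ] [718.9 167.9  43. ]
228.45923304990146 85.29883365897803
232.3522228054172 85.12392611143957
stops white [ 617.3 -241.3   30. ] rail [array([ 572.8, -244.3,   20. ]), array([589.1, -64. ,  20. ]), array([ 654. , -249.4,   20. ]), array([672. , -70.6,  20. ])]
tested [array([581.7,  41.2,  64. ]), array([585.1,  84.7,  64. ]), array([692.3,  34.4,  64. ]), array([695. ,  78.4,  64. ])]
```

```bash
python3 - <<'E'
from h import *
go(551.5,62.5,150,3.054);go(551.5,62.5,58,3.054)
E
```

```text
row [0.2043, 0.0741, 0.2802] [-0.0117, 0.0024, 0.1579] dist 142 rows 2.8 0.6
row [0.2045, 0.0755, 0.5102] [-0.0117, 0.0024, 0.1579] dist 222 rows 4.4 0.6
```

{"api": "carry_out", "payload": {"moves": [0.204, 0.074, 0.28, -0.012, 0, 0.158, 0.4, 0.204, 0.074, 0.28, -0.012, 0, 0.158, 0.4, 0.204, 0.074, 0.28, -0.012, 0, 0.158, 0.4, 0.204, 0.074, 0.28, -0.012, 0, 0.158, 0.4, 0.204, 0.075, 0.4, -0.012, 0, 0.158, 0.4, 0.204, 0.075, 0.4, -0.012, 0, 0.158, 0.4, 0.204, 0.075, 0.4, -0.012, 0, 0.158, 0.4, 0.204, 0.075, 0.4, -0.012, 0, 0.158, 0.4]}}

```text
time: 5.2
tool_pos: [553.4, 62.5, 104.2]
tcp_rot: [3.141, 0.005, 3.054]
contact_force: [0.0, -0.3, 0.4]
grip_width: 36.4
```

```bash
python3 - <<'E'
from h import *
print(get_obs()['tool_pos'],get_obs()['grip_width']);a=snap('wrist','w5');snap('side','s5')
print(get_obs()['tool_pos']);go(551.5,62.5,58,3.054)
E
```

```text
[553.36040985  62.45389261 104.22440702] 36.44087652111586
[553.0691698   62.48003811 104.08053876]
row [0.0045, -0.0003, 0.1152] [0.0008, 0.0091, -0.0004] dist 46 rows 0.9 0.0
```

View pics/w5.png

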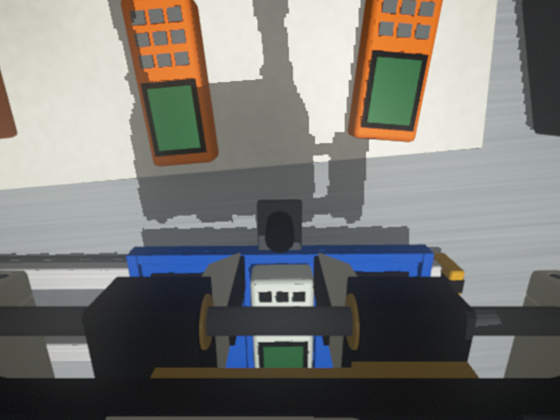

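```bash
python3 - <<'E'
from h import *
np.set_printoptions(precision=1,suppress=True)
print(pl('w5',280,216,70),pl('w5',280,222,70),tri(('w5',280,220),('w4',308,111)))
E
```

```text
[534.2  64.7  70. ] [538.2  64.3  70. ] (array([551.9,  64.7,  28.7]), [np.float64(1.4415452803266209), np.float64(1.4415452803266966)])
```

View pics/s5.png

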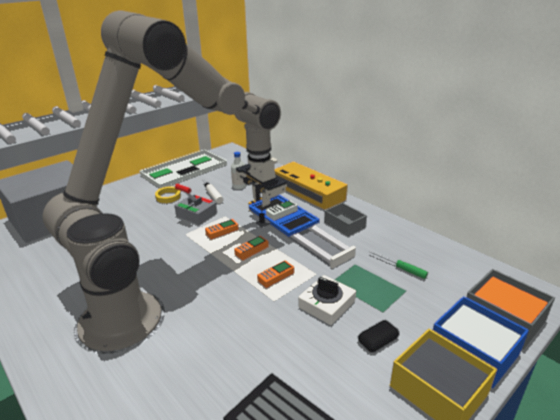

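```bash
python3 - <<'E'
from h import *
a=load('w5')['im'][190:270,230:330];b=load('w4')['im'][80:160,258:358]
a=np.hstack([cv2.resize(x,None,fx=4,fy=4,interpolation=cv2.INTER_NEAREST) for x in(a,b)])
a=np.clip(a.astype(float)*2.5,0,255).astype(np.uint8)
cv2.imwrite('pics/c2.png',cv2.cvtColor(a,cv2.COLOR_RGB2BGR))
E
```

```text
(no output)
```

View pics/c2.png

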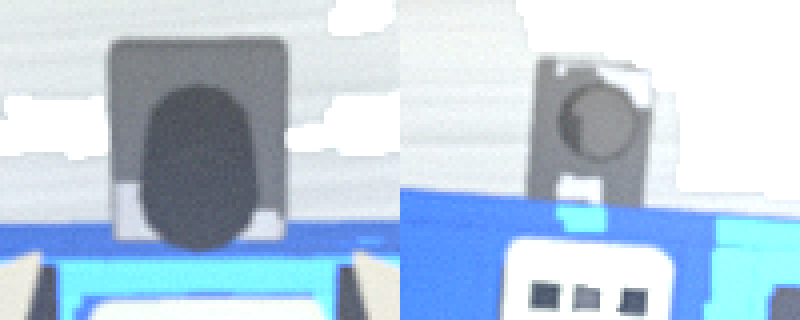

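```bash
python3 - <<'E'
from h import *
np.set_printoptions(precision=1,suppress=True)
print(pl('w5',280,238.5,70),tri(('w5',280,238.5),('w4',308,110.5)))
go(551,63.5,58,3.054)
E
```

```text
[549.6  63.3  70. ] (array([551.3,  63.2,  65.8]), [np.float64(0.026949819581055582), np.float64(0.026949819581117293)])
row [0.0059, 0.002, 0.1152] [0.0008, 0.0091, -0.0004] dist 46 rows 0.9 0.0
```

{"api": "carry_out", "payload": {"moves": [0.006, 0.002, 0.115, 0, 0.009, 0, 0.4, 0.006, 0.002, 0.115, 0, 0.009, 0, 0.4, 0.006, 0.002, 0.115, 0, 0.009, 0, 0.4, 0.006, -0.03, 0.115, 0, 0.009, 0, 0.4, 0.006, -0.1, 0.115, 0, 0.009, 0, 0.4, 0.006, -0.17, 0.115, 0, 0.009, 0, 0.4, 0.006, -0.24, 0.115, 0, 0.009, 0, 0.4, 0.006, -0.3, 0.115, 0, 0.009, 0, 0.4]}}

```text
time: 6.1
tool_pos: [541.7, -58.7, 60.1]
tcp_rot: [3.141, 0.004, 3.053]
contact_force: [3.1, 3.2, -1.2]
grip_width: 36.6
```

```bash
python3 - <<'E'
from h import *
np.set_printoptions(precision=1,suppress=True)
o=get_obs();print(o['tool_pos'],o['contact_force'],o['grip_width'])
y=np.array([.087,.996]);s=(o['tool_pos'][:2]-[550.7,63.3])@y;print('along',s)
p=np.array([550.7,63.3])-166*y;go(p[0],p[1],58,3.054)
E
```

```text
[541.7 -58.7  60.1] [ 3.1  3.2 -1.2] 36.64165874303577
along -122.28271001835834
row [0.0039, -0.1092, 0.0051] [0.001, 0.0083, -0.0016] dist 44 rows 0.9 0.0
```

{"api": "carry_out", "payload": {"moves": [0.004, -0.05, 0.005, 0, 0.008, 0, 0.4, 0.004, -0.09, 0.005, 0, 0.008, 0, 0.4, 0.004, -0.105, 0.005, 0, 0.008, 0, 0.4, 0.004, -0.108, 0.005, 0, 0.008, 0, 0.4, 0.004, -0.111, 0.005, 0, 0.008, 0, 0.4, 0.004, -0.114, 0.005, 0, 0.008, 0, 0.4, 0.004, -0.117, 0.005, 0, 0.008, 0, 0.4, 0.004, -0.12, 0.005, 0, 0.008, 0, 0.4]}}

```text
time: 6.9
tool_pos: [535.8, -104.5, 58.0]
tcp_rot: [3.139, -0.001, 3.053]
contact_force: [1.7, 12.0, 2.0]
grip_width: 36.8
```

```bash
python3 - <<'E'
from h import *
np.set_printoptions(precision=1,suppress=True)
o=get_obs();print(o['tool_pos'],o['contact_force'],o['grip_width'])
y=np.array([.087,.996]);s=(o['tool_pos'][:2]-[550.7,63.3])@y;print('along',s)
snap('wrist','w6')
E
```

```text
[ 535.8 -104.5   58. ] [ 1.7 12.   2. ] 36.84300651914072
along -168.40801456279522
```

View pics/w6.png

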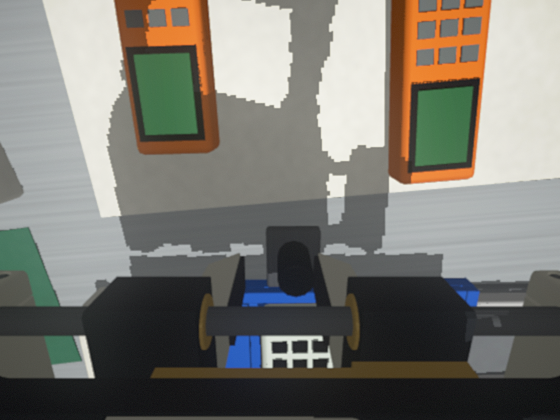

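```bash
python3 - <<'E'
from h import *
go(536.8,-96,60,3.054);go(536.8,-96,150,3.054); go(600,-80,270,3.054)
E
```

```text
row [-0.0007, 0.0211, -0.005] [0.0063, -0.001, -0.0014] dist 9 rows 0.2 0.0
row [-0.0006, 0.0219, -0.23] [0.0063, -0.001, -0.0014] dist 92 rows 1.8 0.0
row [-0.1543, 0.0767, -0.5299] [0.0063, -0.001, -0.0014] dist 223 rows 4.5 0.0
```

{"api": "carry_out", "payload": {"moves": [0, 0.021, -0.005, 0.006, 0, 0, 0.4, 0, 0.022, -0.23, 0.006, 0, 0, 0.4, 0, 0.022, -0.23, 0.006, 0, 0, 0.4, -0.154, 0.077, -0.53, 0.006, 0, 0, 1, -0.154, 0.077, -0.53, 0.006, 0, 0, 1, -0.154, 0.077, -0.53, 0.006, 0, 0, 1, -0.154, 0.077, -0.53, 0.006, 0, 0, 1, -0.154, 0.077, -0.53, 0.006, 0, 0, 1]}}

```text
time: 7.75
tool_pos: [599.9, -79.4, 270.0]
tcp_rot: [-3.141, -0.0, 3.054]
contact_force: [-0.5, -0.1, -1.3]
grip_width: 72.5
```

```bash
python3 - <<'E'
from h import *
np.set_printoptions(precision=1,suppress=True)
o=get_obs();print(o['tool_pos'],np.abs(o['dq']).max(),o['grip_width'])
snap('wrist','w7')
E
```

```text
[599.9 -79.4 270. ] 0.058480604542292855 72.50188489804925
```

View pics/w7.png

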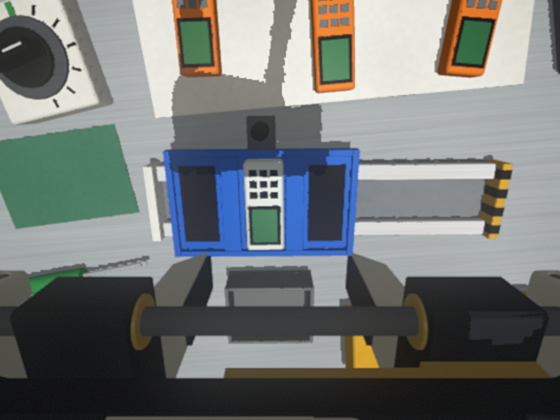

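```bash
cat >> h.py <<'E'
def blob(fn,lo,hi,box,z,minA=200,close=9):
    im=load(fn)['im']; hsv=cv2.cvtColor(im,cv2.COLOR_RGB2HSV); m=cv2.inRange(hsv,np.array(lo),np.array(hi))
    k=np.zeros_like(m); x0,y0,x1,y1=box; k[y0:y1,x0:x1]=m[y0:y1,x0:x1]
    k=cv2.morphologyEx(k,cv2.MORPH_CLOSE,np.ones((close,close)))
    out=[]
    for c in cv2.findContours(k,cv2.RETR_EXTERNAL,cv2.CHAIN_APPROX_NONE)[0]:
        if cv2.contourArea(c)<minA: continue
        P=np.array([pl(fn,u,v,z)[:2] for u,v in c[:,0]],dtype=np.float32)
        r=cv2.minAreaRect(P); b=cv2.boxPoints(r); e=[b[1]-b[0],b[2]-b[1]]; l=max(e,key=np.linalg.norm)
        a=np.degrees(np.arctan2(l[1],l[0]))%180
        out.append((np.round(r[0],1),np.round(sorted(r[1]),1),round(float(a),1)))
    return out
E
python3 - <<'E'
from h import *
im=load('w7')['im']; print(im[170,262],im[165,150], im[155,262],im[240,285])
cv2.imwrite('pics/c3.png',cv2.cvtColor(cv2.resize(im[100:270,130:380],None,fx=3.2,fy=3.2,interpolation=cv2.INTER_NEAREST),cv2.COLOR_RGB2BGR))
print(blob('w7',(0,0,130),(179,60,255),(225,152,305,256),64))
E
```

```text
[62 65 70] [120 120 115] [ 37  60 107] [ 55  89 162]
[(array([ 633.2, -100. ]), array([44.9, 92.3]), 175.7)]
```

View pics/c3.png

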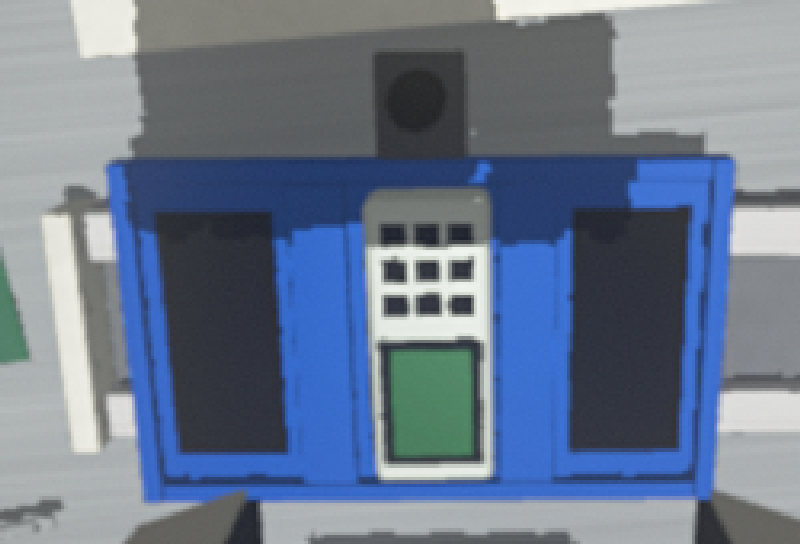

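```bash
python3 - <<'E'
from h import *
np.set_printoptions(precision=1,suppress=True)
P=np.array([pl('w7',u,v,64) for u,v in [(244,161),(283.5,161),(284.3,249.6),(248,250)]]);print(P,P.mean(0),np.linalg.norm(np.diff(P,axis=0),axis=1))
print('carrier corners',[pl('w7',130+u/3.2,100+v/3.2,43) for u,v in((108,158),(735,156),(712,500),(146,502))])
print('post',pl('w7',130+415/3.2,100+99/3.2,70), tri(('w7',130+415/3.2,100+99/3.2),('w6',296,262)))
print('pad',[pl('w7',u,v,0) for u,v in((115,125),(139,212),(17,227))])
print('nest black', [pl('w7',130+u/3.2,100+v/3.2,36) for u,v in((157,213),(272,211),(286,453),(180,455),(573,209),(690,207),(679,450),(569,450))])
print(blob('w7',(2,150,80),(15,255,255),(130,0,530,110),28))
E
```

```text
[[ 569.1 -116.3   64. ]
 [ 573.   -72.    64. ]
 [ 681.8  -80.    64. ]
 [ 678.4 -124.6   64. ]] [625.6 -98.2  64. ] [ 44.6 109.   44.7]
carrier corners [array([ 550.3, -211.5,   43. ]), array([569.8,  18.7,  43. ]), array([708.5,   7.7,  43. ]), array([ 689.1, -223.2,   43. ])]
post [537.5 -94.9  70. ] (array([538.9, -95.5,  45.5]), [np.float64(0.8490355464373891), np.float64(0.8490355464373486)])
pad [array([ 518.3, -282.9,    0. ]), array([ 636.2, -277.9,    0. ]), array([ 643. , -454.3,    0. ])]
nest black [array([ 573. , -199.4,   36. ]), array([ 576.1, -155.6,   36. ]), array([ 675.5, -164.6,   36. ]), array([ 672.5, -208.1,   36. ]), array([585.4, -41.3,  36. ]), array([588.5,   3.1,  36. ]), array([688.3,  -3.9,  36. ]), array([684.3, -48.8,  36. ])]
[(array([460.5, 143.3]), array([52.5, 76.9]), 170.8), (array([455.8,  -6.6]), array([45.4, 93. ]), 179.0), (array([ 434.5, -156.2]), array([46. , 74.5]), 176.2)]
```

```bash
python3 - <<'E'
from h import *
go(590,-98,180,3.064)
E
```

```text
row [0.0181, -0.0481, 0.2223] [-0.0001, -0.0052, -0.0197] dist 91 rows 1.8 0.1
```

{"api": "carry_out", "payload": {"moves": [0.018, -0.048, 0.222, 0, 0, -0.02, 1, 0.018, -0.048, 0.222, 0, 0, -0.02, 1, 0.018, -0.048, 0.222, 0, 0, -0.02, 1, 0.018, -0.048, 0.222, 0, 0, -0.02, 1, 0.018, -0.048, 0.222, 0, 0, -0.02, 1, 0.018, -0.048, 0.222, 0, 0, -0.02, 1, 0.018, -0.048, 0.222, 0, 0, -0.02, 1, 0.018, -0.048, 0.222, 0, 0, -0.02, 1]}}

```text
time: 8.6
tool_pos: [590.5, -97.8, 181.1]
tcp_rot: [-3.141, -0.001, 3.064]
contact_force: [0.0, 0.2, 0.7]
grip_width: 91.8
```

```bash
python3 - <<'E'
from h import *
snap('wrist','w8'); o=get_obs(); print(o['tool_pos'],o['grip_width'])
go(625.6,-98.2,110,3.064);go(625.6,-98.2,63,3.064)
E
```

```text
[590.34796095 -97.84025016 180.78078654] 91.48139968699873
row [-0.0882, 0.0059, 0.1768] [-0.0005, -0.0031, 0.0007] dist 79 rows 1.6 0.0
row [-0.0884, 0.006, 0.2943] [-0.0005, -0.0031, 0.0007] dist 123 rows 2.5 0.0
```

View pics/w8.png

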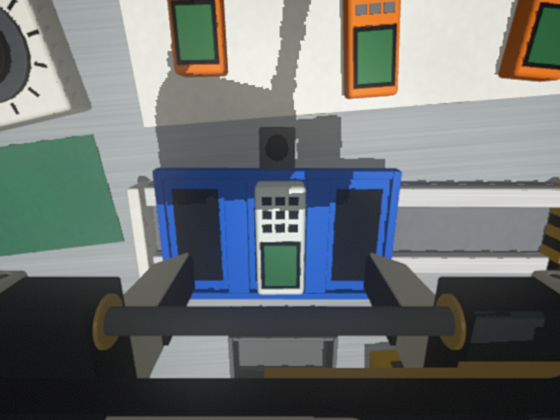

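```bash
python3 - <<'E'
from h import *
np.set_printoptions(precision=1,suppress=True)
print(tri(('w8',280.7,265.5),('w7',265.8,225.3)))
print(tri(('w8',255,184),('w7',244,161)),tri(('w8',304.5,293),('w7',284.3,249.6)))
print(pl('w8',276,147,70),'floor', tri(('w8',177,190),('w7',130+157/3.2,100+213/3.2)),tri(('w8',385,190),('w7',130+690/3.2,100+207/3.2)))
P=np.array([pl('w8',u,v,64) for u,v in [(255,184),(305.5,184),(304.5,293),(259,293)]]);print(P,P.mean(0))
E
```

```text
(array([ 649. , -100.2,   61.8]), [np.float64(0.5560849000401057), np.float64(0.5560849000400867)])
(array([ 572.5, -119.2,   41.3]), [np.float64(0.10229878721117341), np.float64(0.10229878721118763)]) (array([685.9, -79.8,  54.3]), [np.float64(0.49668447866757026), np.float64(0.49668447866762633)])
[536.4 -96.2  70. ] floor (array([ 573.1, -197. ,   37.7]), [np.float64(1.8502326620631857), np.float64(1.850232662063089)]) (array([585.5,   0.4,  51. ]), [np.float64(0.28915923264531385), np.float64(0.28915923264560467)])
[[ 567.5 -117.2   64. ]
 [ 570.9  -73.1   64. ]
 [ 679.7  -79.7   64. ]
 [ 676.2 -124.1   64. ]] [623.6 -98.5  64. ]
```

{"api": "carry_out", "payload": {"moves": [-0.088, 0.006, 0.15, 0, 0, 0, 1, -0.088, 0.006, 0.17, 0, 0, 0, 1, -0.088, 0.006, 0.25, 0, 0, 0, 1, -0.088, 0.006, 0.294, 0, 0, 0, 1, -0.088, 0.006, 0.294, 0, 0, 0, 0.7, -0.088, 0.006, 0.294, 0, 0, 0, 0.3, -0.088, 0.006, 0.294, 0, 0, 0, 0.3, -0.088, 0.006, 0.294, 0, 0, 0, 0.3]}}

```text
time: 9.45
tool_pos: [626.3, -98.4, 64.8]
tcp_rot: [-3.141, 0.001, 3.064]
contact_force: [-1.0, 0.2, 0.5]
grip_width: 64.5
```

```bash
python3 - <<'E'
from h import *
snap('wrist','w9'); o=get_obs(); print(o['tool_pos'],o['contact_force'],o['grip_width'])
go(625,-98.2,180,3.064)
E
```

```text
[626.14953364 -98.40101207  64.57816344] [ 0.38167965  0.97974044 -0.55760475] 60.53113258659425
row [0.0027, 0.0001, -0.2886] [-0.0014, 0.0015, 0.0007] dist 115 rows 2.3 0.0
```

View pics/w9.png

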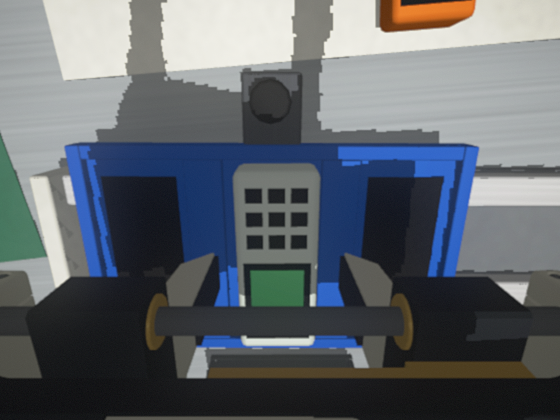

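{"api": "carry_out", "payload": {"moves": [0, 0, 0.002, 0, 0, 0, 0.3, 0, 0, 0.002, 0, 0, 0, 0.2, 0, 0, 0.002, 0, 0, 0, 0.1, 0, 0, 0.002, 0, 0, 0, 0.1, 0, 0, 0.002, 0, 0, 0, 0.1, 0.002, 0, -0.1, 0, 0, 0, 0.1, 0.002, 0, -0.2, 0, 0, 0, 0.1, 0.002, 0, -0.29, 0, 0, 0, 0.1]}}

```text
time: 10.3
tool_pos: [625.3, -98.2, 182.3]
tcp_rot: [-3.141, 0.001, 3.064]
contact_force: [-0.4, 0.0, 0.5]
grip_width: 9.4
```

```bash
python3 - <<'E'
from h import *
o=get_obs(); print(o['tool_pos'],o['contact_force'],o['grip_width'])
go(580.6,-368.6,120,3.1)
E
```

```text
[625.27375033 -98.21305394 182.29980333] [-0.39947451  0.0479178   0.48593317] 9.3578432865486
row [0.0594, -0.6824, 0.1562] [-0.0015, 0.0022, -0.068] dist 281 rows 5.6 0.2
```

```bash
python3 - <<'E'
from h import *
snap('wrist','w10')
E
```

```text
(no output)
```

View pics/w10.png

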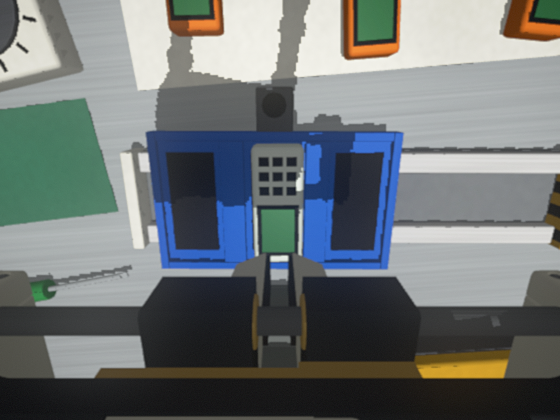

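```bash
python3 - <<'E'
from h import *
np.set_printoptions(precision=1,suppress=True)
P=np.array([pl('w10',u,v,64) for u,v in [(252,144),(302.5,144),(300,254.5),(256,254.5)]]);print(P,P.mean(0))
go(624.5,-98.4,62,3.064)
E
```

```text
[[ 568.1 -116.8   64. ]
 [ 571.5  -74.2   64. ]
 [ 673.8  -82.2   64. ]
 [ 670.6 -123.6   64. ]] [621.  -99.2  64. ]
row [0.0125, 0.0016, 0.3181] [-0.0057, 0.0222, 0.0011] dist 127 rows 2.5 0.1
```

{"api": "carry_out", "payload": {"moves": [0.012, 0.001, 0, 0, 0.02, 0, 0.8, 0.012, 0.001, 0, 0, 0.02, 0, 0.8, 0.012, 0.001, 0, 0, 0.02, 0, 0.8, 0.012, 0.001, 0, 0, 0.02, 0, 0.8, 0.012, 0.001, 0, 0, 0.02, 0, 0.8, 0.012, 0.001, 0, 0, 0.02, 0, 0.8, 0.012, 0.001, 0.1, 0, 0.02, 0, 0.8, 0.012, 0.001, 0.15, 0, 0.02, 0, 0.8]}}

```text
time: 11.15
tool_pos: [623.0, -98.1, 126.7]
tcp_rot: [-3.139, -0.001, 3.064]
contact_force: [-1.1, 0.2, -0.3]
grip_width: 68.8
```

```bash
python3 - <<'E'
from h import *
o=get_obs(); print(o['tool_pos'],o['contact_force'],o['grip_width'])
go(624.5,-98.4,62,3.064)
E
```

```text
[622.96175272 -98.12227402 126.73802134] [-1.10757376  0.21874465 -0.25161102] 68.82723048831373
row [-0.0041, -0.0, 0.1618] [-0.0046, -0.0027, 0.0009] dist 65 rows 1.3 0.0
```

{"api": "carry_out", "payload": {"moves": [-0.004, 0, 0.1, 0, 0, 0, 0.8, -0.004, 0, 0.162, 0, 0, 0, 0.8, -0.004, 0, 0.162, 0, 0, 0, 0.8, -0.004, 0, 0.162, 0, 0, 0, 0.3, -0.004, 0, 0.162, 0, 0, 0, 0.3, -0.004, 0, 0.162, 0, 0, 0, 0.3, -0.004, 0, 0.162, 0, 0, 0, 0.3, -0.004, 0, 0.162, 0, 0, 0, 0.3]}}

```text
time: 11.95
tool_pos: [624.8, -98.5, 62.8]
tcp_rot: [-3.139, -0.0, 3.065]
contact_force: [0.6, 0.1, 0.0]
grip_width: 38.4
```

```bash
python3 - <<'E'
from h import *
o=get_obs(); print(o['tool_pos'],o['contact_force'],o['grip_width'])
E
```

```text
[624.76603577 -98.4780877   62.79339668] [0.57806257 0.06603164 0.02578029] 38.40005733119088
```

```bash
python3 - <<'E'
from h import *
a=snap('wrist','w11');b=snap('side','s11')
b=cv2.resize(b[150:290,200:400],None,fx=4,fy=4,interpolation=cv2.INTER_CUBIC)
cv2.imwrite('pics/c4.png',cv2.cvtColor(b,cv2.COLOR_RGB2BGR))
print(get_obs()['grip_width'])
E
```

```text
30.654109898621456
```

View pics/w11.png

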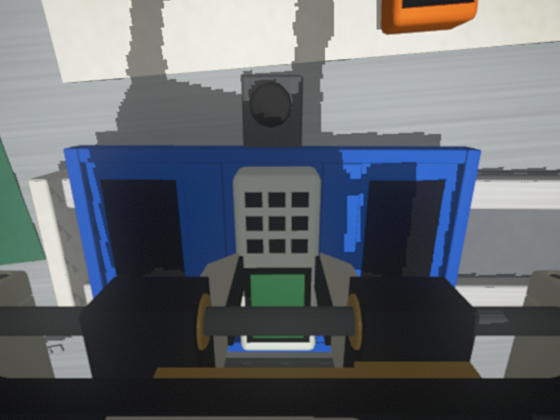

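View pics/c4.png

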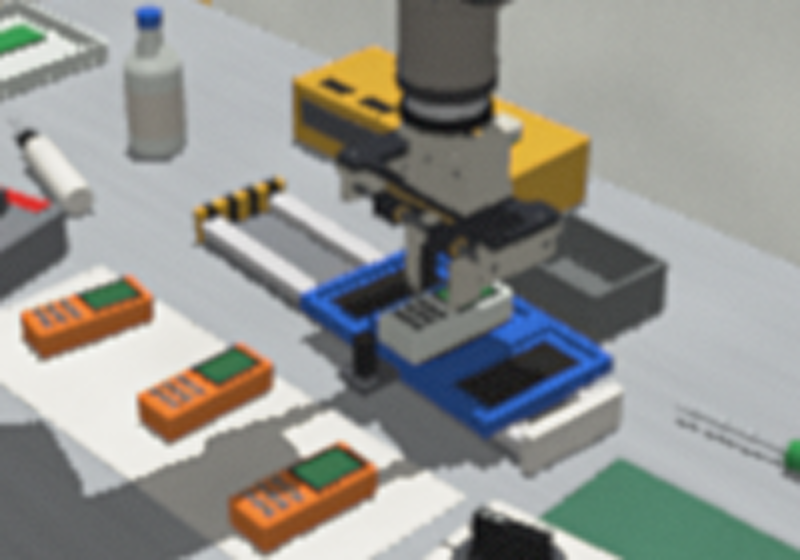

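```bash
python3 - <<'E'
from h import *
o=get_obs();R=Ro.from_euler('xyz',o['tcp_rot']);p=o['tool_pos'];w=o['grip_width']/2
print(p,w)
for zz in (17,0,-2,-10,-20):
  for xx in(-9.5,9.5):
    print(zz,xx,[np.round(proj('w11',p+R.apply([xx,s*w,zz])),0).tolist() for s in(-1,1)])
T=load('w11')['T'];print(np.round(R.inv().apply(T[:3,3]-p),1), np.round((R.inv().as_matrix()@T[:3,:3]),3).tolist())
T=load('w7')['T']
E
```

```text
[624.56802212 -98.40756358  62.36473976] 15.327054949310728
17 -9.5 [[254.0, 269.0], [304.0, 269.0]]
17 9.5 [[254.0, 240.0], [305.0, 240.0]]
0 -9.5 [[252.0, 283.0], [306.0, 283.0]]
0 9.5 [[251.0, 252.0], [307.0, 252.0]]
-2 -9.5 [[252.0, 285.0], [307.0, 285.0]]
-2 9.5 [[251.0, 254.0], [308.0, 254.0]]
-10 -9.5 [[251.0, 293.0], [308.0, 293.0]]
-10 9.5 [[250.0, 261.0], [309.0, 261.0]]
-20 -9.5 [[249.0, 303.0], [310.0, 303.0]]
-20 9.5 [[248.0, 270.0], [311.0, 270.0]]
[  85.6   -0.4 -164. ] [[-0.0, 0.951, 0.31], [1.0, 0.0, -0.001], [-0.001, 0.31, -0.951]]
```

```bash
python3 - <<'E'
from h import *
a=snap('wrist','w12');print(get_obs()['grip_width'],get_obs()['time'])
b=snap('side','s12')[200:250,280:350]
a=cv2.resize(a[150:370,180:380],None,fx=2.6,fy=2.6,interpolation=cv2.INTER_CUBIC)
b=cv2.resize(b,None,fx=4,fy=4,interpolation=cv2.INTER_CUBIC)
c=np.zeros((a.shape[0],a.shape[1]+b.shape[1],3),np.uint8);c[:,:a.shape[1]]=a;c[:b.shape[0],a.shape[1]:]=b
cv2.imwrite('pics/c5.png',cv2.cvtColor(c,cv2.COLOR_RGB2BGR))
E
```

```text
28.784860231695323 12.1
```

View pics/c5.png

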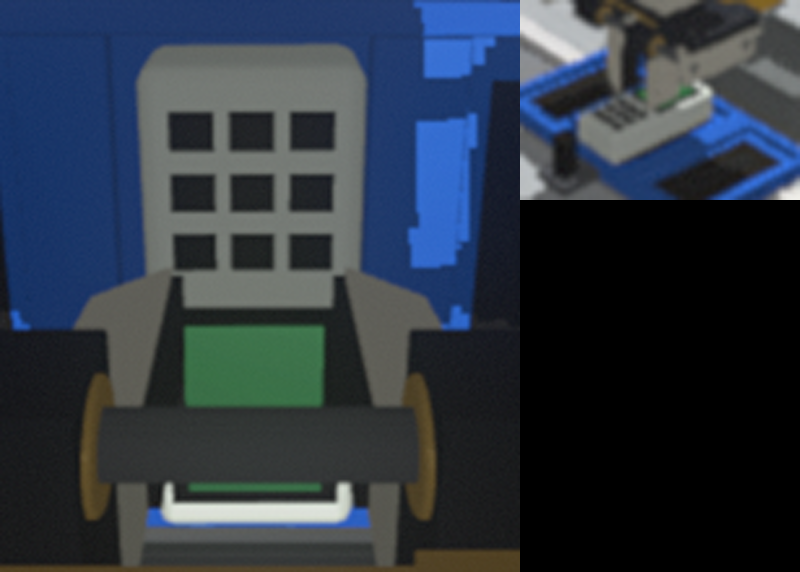

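```bash
python3 - <<'E'
from h import *
o=get_obs();p=o['tool_pos'];print(p,o['tcp_rot'],o['joint_positions'])
im=load('s12')['im'][150:290,230:400].copy();im=cv2.resize(im,None,fx=4.5,fy=4.5,interpolation=cv2.INTER_CUBIC)
R=Ro.from_euler('xyz',o['tcp_rot'])
for s in(-1,1):
  for zz,col in((17,(255,0,0)),(0,(255,255,0)),(-20,(255,0,255))):
    u,v=proj('s12',p+R.apply([0,s*o['grip_width']/2,zz]));cv2.circle(im,(int((u-230)*4.5+2),int((v-150)*4.5+2)),3,col,-1)
cv2.imwrite('pics/c6.png',cv2.cvtColor(im,cv2.COLOR_RGB2BGR))
E
```

```text
[624.44118625 -98.37961334  62.06109023] [-3.13916981e+00 -1.35597182e-03  3.06449484e+00] [-0.27605077  0.68601858  1.40078257 -0.00303723  1.05564384 -1.76825345]
```

View pics/c6.png

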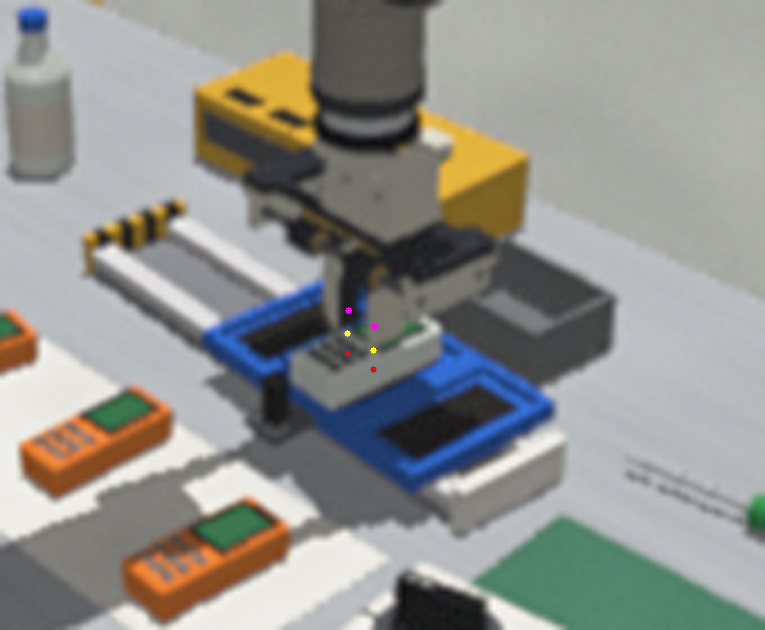

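{"api": "carry_out", "payload": {"moves": [0, 0, -0.05, 0, 0, 0, 0.3, 0, 0, -0.05, 0, 0, 0, 0.8, 0, 0, -0.05, 0, 0, 0, 0.8, 0, 0, -0.05, 0, 0, 0, 0.8, 0, 0, -0.05, 0, 0, 0, 0.8, 0, 0, -0.05, 0, 0, 0, 0.8, 0, 0, -0.05, 0, 0, 0, 0.8, 0, 0, -0.05, 0, 0, 0, 0.8]}}

```text
time: 12.95
tool_pos: [624.4, -98.3, 81.9]
tcp_rot: [-3.139, -0.002, 3.064]
contact_force: [0.4, 0.6, -0.3]
grip_width: 72.7
```

```bash
python3 - <<'E'
from h import *
o=get_obs(); print(o['tool_pos'],o['contact_force'],o['grip_width'])
go(624.5,-98.4,62,3.064);go(624.5,-98.4,50,3.064)
E
```

```text
[624.43268263 -98.33548638  81.88662541] [ 0.35007139  0.61090205 -0.33385927] 72.66576172879253
row [-0.0003, -0.0, 0.0497] [-0.0045, -0.003, 0.001] dist 20 rows 0.4 0.0
row [-0.0003, 0.0, 0.0797] [-0.0045, -0.003, 0.001] dist 32 rows 0.6 0.0
```

{"api": "carry_out", "payload": {"moves": [0, 0, 0.05, 0, 0, 0, 0.8, 0, 0, 0.065, 0, 0, 0, 0.8, 0, 0, 0.08, 0, 0, 0, 0.8, 0, 0, 0.08, 0, 0, 0, 0.8, 0, 0, 0.08, 0, 0, 0, 0.8, 0, 0, 0.08, 0, 0, 0, 0.8, 0, 0, 0.08, 0, 0, 0, 0.8, 0, 0, 0.08, 0, 0, 0, 0.8]}}

```text
time: 13.75
tool_pos: [624.6, -98.4, 50.3]
tcp_rot: [-3.139, -0.001, 3.065]
contact_force: [0.2, -0.9, 0.2]
grip_width: 73.5
```

```bash
python3 - <<'E'
from h import *
o=get_obs(); print(o['tool_pos'],o['contact_force'],o['grip_width'])
p=o['tool_pos'];b=snap('side','s13')
R=Ro.from_euler('xyz',o['tcp_rot'])
im=cv2.resize(b[150:290,230:400],None,fx=4.5,fy=4.5,interpolation=cv2.INTER_CUBIC)
for s in(-1,1):
  for zz,col in((17,(255,0,0)),(0,(255,255,0))):
    u,v=proj('s13',p+R.apply([0,s*o['grip_width']/2,zz]));cv2.circle(im,(int((u-230)*4.5+2),int((v-150)*4.5+2)),3,col,-1)
cv2.imwrite('pics/c7.png',cv2.cvtColor(im,cv2.COLOR_RGB2BGR))
E
```

```text
[624.56006155 -98.42901737  50.27905609] [ 0.24692965 -0.85080804  0.18769516] 73.46954955188544
```

View pics/c7.png

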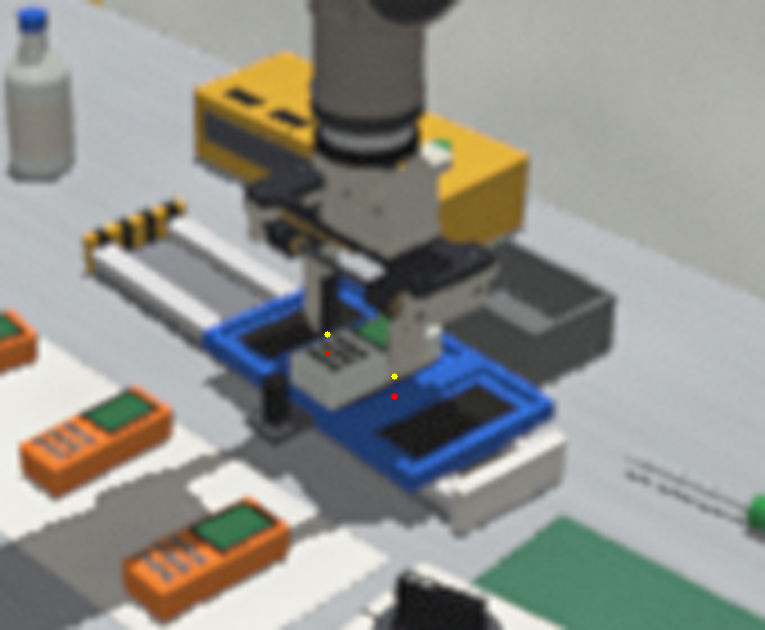

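{"api": "carry_out", "payload": {"moves": [0, 0, 0.004, 0, 0, 0, 0.8, 0, 0, 0.007, 0, 0, 0, 0.3, 0, 0, 0.007, 0, 0, 0, 0.3, 0, 0, 0.007, 0, 0, 0, 0.3, 0, 0, 0.007, 0, 0, 0, 0.3, 0, 0, 0.007, 0, 0, 0, 0.3, 0, 0, 0.007, 0, 0, 0, 0.3, 0, 0, 0.007, 0, 0, 0, 0.3]}}

```text
time: 14.6
tool_pos: [624.5, -98.5, 47.4]
tcp_rot: [-3.139, -0.001, 3.064]
contact_force: [-0.5, -1.0, -0.1]
grip_width: 45.4
```

```bash
python3 - <<'E'
from h import *
o=get_obs(); print(o['tool_pos'],o['contact_force'],o['grip_width'])
go(625,-98.2,150,3.064)
E
```

```text
[624.51190661 -98.52459393  47.3826519 ] [-0.54114447 -0.98873843 -0.10373328] 45.38312796944172
row [-0.0009, 0.0002, -0.2565] [-0.0049, -0.002, 0.001] dist 103 rows 2.1 0.0
```

{"api": "carry_out", "payload": {"moves": [0, 0, -0.05, 0, 0, 0, 0.3, 0, 0, -0.1, 0, 0, 0, 0.3, 0, 0, -0.15, 0, 0, 0, 0.3, 0, 0, -0.2, 0, 0, 0, 0.3, 0, 0, -0.25, 0, 0, 0, 0.3, 0, 0, -0.25, 0, 0, 0, 0.3, 0, 0, -0.25, 0, 0, 0, 0.3, 0, 0, -0.25, 0, 0, 0, 0.3]}}

```text
time: 15.4
tool_pos: [623.8, -98.0, 145.7]
tcp_rot: [-3.14, -0.004, 3.064]
contact_force: [-0.3, -0.7, -1.8]
grip_width: 45.1
```

```bash
python3 - <<'E'
from h import *
o=get_obs(); print(o['tool_pos'],o['contact_force'],o['grip_width'])
go(580.6,-300,150,3.1)
snap('wrist','w14')
E
```

```text
[623.78938807 -98.03712549 145.72651132] [-0.28946605 -0.68486311 -1.82742793] 45.053962019545104
row [0.0688, -0.5117, -0.0094] [-0.0037, -0.0072, -0.0679] dist 207 rows 4.1 0.2
```

View pics/w14.png

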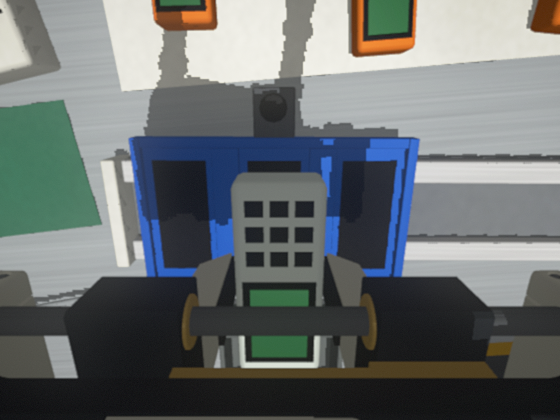

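```bash
python3 - <<'E'
from h import *
im=load('top0')['im'];print(im[210,398],load('w7')['im'][180,70])
print(blob('top0',(60,80,30),(95,255,255),(362,185,432,236),0,close=3))
print(blob('w7',(60,80,30),(95,255,255),(0,118,142,232),0,close=3))
E
```

```text
[ 69 116  93] [ 73 125 100]
[(array([ 584.5, -373.5]), array([118.7, 177.4]), 93.2)]
[(array([ 580.5, -371.1]), array([118. , 178.4]), 92.9)]
```

{"api": "carry_out", "payload": {"moves": [0.069, -0.512, -0.01, 0, 0, -0.068, 0.3, 0.069, -0.512, -0.01, 0, 0, -0.068, 0.3, 0.069, -0.512, -0.01, 0, 0, -0.068, 0.3, 0.069, -0.512, -0.01, 0, 0, -0.068, 0.3, 0.069, -0.512, -0.01, 0, 0, -0.068, 0.3, 0.069, -0.512, -0.01, 0, 0, -0.068, 0.3, 0.069, -0.512, -0.01, 0, 0, -0.068, 0.3, 0.069, -0.512, -0.01, 0, 0, -0.068, 0.3]}}

```text
time: 16.25
tool_pos: [580.9, -298.2, 149.8]
tcp_rot: [-3.141, -0.005, 3.102]
contact_force: [0.3, 0.1, -2.1]
grip_width: 45.7
```

```bash
python3 - <<'E'
from h import *
o=get_obs(); print(o['tool_pos'],o['contact_force'],o['grip_width'])
snap('wrist','w15')
E
```

```text
[ 580.94577617 -298.20358827  149.82837636] [ 0.34178931  0.08158254 -2.14698428] 45.73273972560698
```

View pics/w15.png

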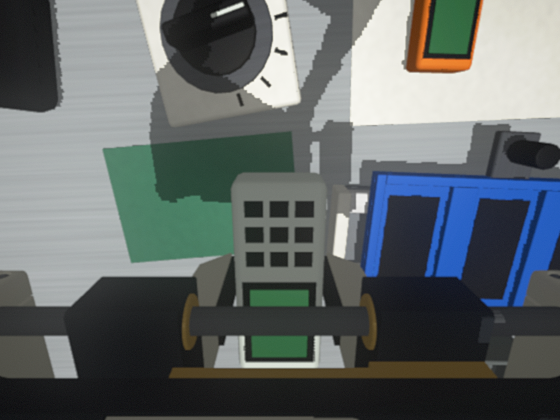

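```bash
python3 - <<'E'
from h import *
np.set_printoptions(precision=1,suppress=True)
P=[pl('w15',u,v,0) for u,v in((105,149),(292,131),(131,263))];print(P,(P[1]+P[2])/2)
go(582,-371,60,3.2-.01);go(582,-371,13.5,3.19)
E
```

```text
[array([ 526.2, -461. ,    0. ]), array([ 516.6, -283.6,    0. ]), array([ 645.5, -457.5,    0. ])] [ 581.1 -370.6    0. ]
row [-0.0104, -0.1814, 0.2253] [-0.002, -0.0082, -0.1675] dist 116 rows 2.3 0.6
row [-0.0109, -0.1812, 0.3416] [-0.002, -0.0082, -0.1675] dist 155 rows 3.1 0.6
```

{"api": "carry_out", "payload": {"moves": [-0.01, -0.181, 0, 0, -0.008, -0.167, 0.3, -0.01, -0.181, 0.1, 0, -0.008, -0.167, 0.3, -0.01, -0.181, 0.225, 0, -0.008, -0.167, 0.3, -0.01, -0.181, 0.27, 0, -0.008, -0.167, 0.3, -0.01, -0.181, 0.31, 0, -0.008, -0.167, 0.3, -0.01, -0.181, 0.335, 0, -0.008, -0.167, 0.3, -0.01, -0.181, 0.335, 0, -0.008, -0.167, 0.3, -0.01, -0.181, 0.335, 0, -0.008, -0.167, 0.3]}}

```text
time: 17.1
tool_pos: [582.6, -371.1, 17.5]
tcp_rot: [-3.139, 0.001, -3.093]
contact_force: [1.1, -0.3, -1.1]
grip_width: 45.7
```

```bash
python3 - <<'E'
from h import *
o=get_obs(); print(o['tool_pos'],o['tcp_rot'],o['contact_force'],o['grip_width'])
snap('wrist','w16')
E
```

```text
[ 582.55883332 -371.07270904   17.51925014] [-3.13895696e+00  1.47418065e-03 -3.09274520e+00] [ 1.10818756 -0.34389307 -1.12746023] 45.6713914249567
```

View pics/w16.png

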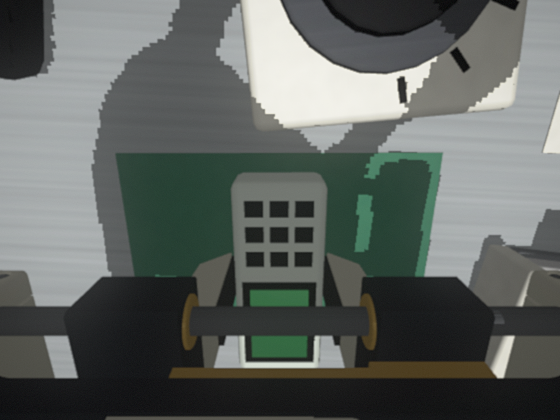

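{"api": "carry_out", "payload": {"moves": [0, 0, 0.008, 0, 0, 0, 0.3, 0, 0, 0.013, 0, 0, 0, 0.3, 0, 0, 0.013, 0, 0, 0, 0.3, 0, 0, 0.013, 0, 0, 0, 0.3, 0, 0, 0.013, 0, 0, 0, 0.7, 0, 0, 0.013, 0, 0, 0, 0.7, 0, 0, 0.013, 0, 0, 0, 0.7, 0, 0, 0.013, 0, 0, 0, 0.7]}}

```text
time: 17.95
tool_pos: [582.8, -371.4, 12.9]
tcp_rot: [-3.138, 0.002, -3.093]
contact_force: [0.3, -0.8, -0.9]
grip_width: 64.1
```

```bash
python3 - <<'E'
from h import *
o=get_obs(); print(o['tool_pos'],o['tcp_rot'],o['contact_force'],o['grip_width'])
go(582,-371,120,3.19);go(490,-230,300,3.14)
E
```

```text
[ 582.77033087 -371.4250998    12.87104896] [-3.13826871e+00  2.26095146e-03 -3.09298509e+00] [ 0.2614453  -0.80265424 -0.9377405 ] 64.06678559557086
row [0.0013, 0.0003, -0.2678] [-0.0063, 0.0043, 0.0004] dist 107 rows 2.1 0.0
row [0.2128, 0.362, -0.7195] [-0.0062, 0.0045, 0.0959] dist 333 rows 6.7 0.3
```

{"api": "carry_out", "payload": {"moves": [0, 0, -0.1, 0, 0, 0, 0.75, 0, 0, -0.2, 0, 0, 0, 0.75, 0, 0, -0.268, 0, 0, 0, 0.75, 0.213, 0.362, -0.7, 0, 0, 0.096, 0.75, 0.213, 0.362, -0.7, 0, 0, 0.096, 0.75, 0.213, 0.362, -0.7, 0, 0, 0.096, 0.75, 0.213, 0.362, -0.7, 0, 0, 0.096, 0.75, 0.213, 0.362, -0.7, 0, 0, 0.096, 0.75]}}

```text
time: 18.75
tool_pos: [489.1, -228.7, 294.6]
tcp_rot: [-3.137, 0.004, 3.14]
contact_force: [0.4, -0.2, 0.5]
grip_width: 68.8
```

```bash
python3 - <<'E'
from h import *
snap('wrist','w17'); go(480,-80,280,3.14)
E
```

```text
row [0.0227, 0.3665, 0.0474] [-0.0129, 0.0189, 0.0034] dist 148 rows 3.0 0.1
```

View pics/w17.png

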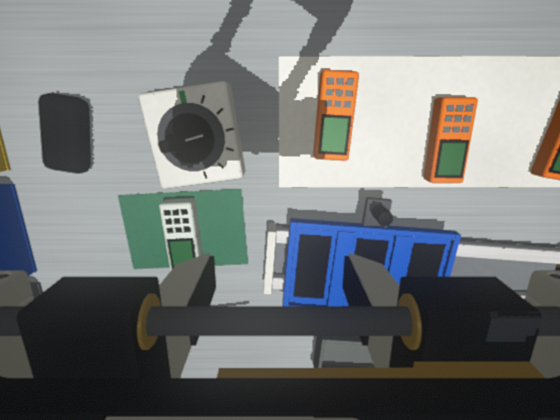

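{"api": "carry_out", "payload": {"moves": [0.023, 0.366, 0.047, 0, 0, 0, 0.75, 0.023, 0.366, 0.047, 0, 0, 0, 0.75, 0.023, 0.366, 0.047, 0, 0, 0, 0.75, 0.023, 0.366, 0.047, 0, 0, 0, 0.75, 0.023, 0.366, 0.047, 0, 0, 0, 0.75, 0.023, 0.366, 0.047, 0, 0, 0, 0.75, 0.023, 0.366, 0.047, 0, 0, 0, 0.75, 0.023, 0.366, 0.047, 0, 0, 0, 0.75]}}

```text
time: 19.6
tool_pos: [480.0, -81.4, 280.0]
tcp_rot: [-3.135, 0.01, 3.14]
contact_force: [0.0, 0.4, -0.4]
grip_width: 69.0
```

```bash
python3 - <<'E'
from h import *
snap('wrist','w18')
for f in('w17','w18'):
  for r in blob(f,(2,150,80),(15,255,255),(0,0,560,250),26,close=15): print(f,r)
E
```

```text
w17 (array([452.1, 115.4]), array([ 34.6, 102.2]), 14.9)
w17 (array([446.5,  -9.3]), array([ 51.8, 106.3]), 180.0)
w17 (array([ 416.1, -158.8]), array([ 45.1, 107. ]), 176.5)
w18 (array([447.2,  -5. ]), array([ 43.7, 106.9]), 179.5)
w18 (array([442.3, 146.9]), array([ 53.4, 107.4]), 170.5)
w18 (array([ 398.6, -154.7]), array([44.5, 71.1]), 177.2)
```

View pics/w18.png

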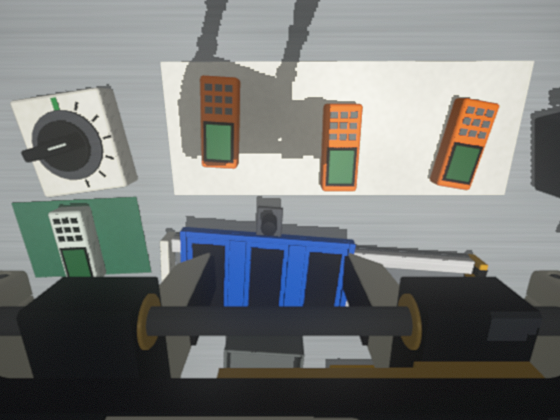

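```bash
python3 - <<'E'
from h import *
np.set_printoptions(precision=1,suppress=True)
im=load('w18')['im'];c=cv2.resize(im[85:205,190:510],None,fx=2.5,fy=2.5,interpolation=cv2.INTER_CUBIC)
cv2.imwrite('pics/c8.png',cv2.cvtColor(c,cv2.COLOR_RGB2BGR))
def scr(fn):
    im=load(fn)['im'];h=cv2.cvtColor(im,cv2.COLOR_RGB2HSV);m=cv2.inRange(h,(60,90,50),(90,255,255))
    m[:, :190 if fn=='w18' else 250]=0;m[215:]=0
    o=[]
    for q in cv2.findContours(m,cv2.RETR_EXTERNAL,cv2.CHAIN_APPROX_NONE)[0]:
        if cv2.contourArea(q)>250: 
            M=cv2.moments(q);o.append((M['m10']/M['m00'],M['m01']/M['m00']))
    return sorted(o)
a,b=scr('w17'),scr('w18');print(a,b)
for i in range(min(len(a),len(b))): print(tri(('w17',*a[i]),('w18',*b[i])))
for q in b:print(pl('w18',*q,28))
E
```

```text
[(454.1179637787567, 154.23641703377388)] [(466.9593495934959, 156.82872628726287)]
(array([  -74.2, -1887.3,  3625.2]), [np.float64(29.410110819144883), np.float64(29.410110819144766)])
[457.2 153.7  28. ]
```

View pics/c8.png

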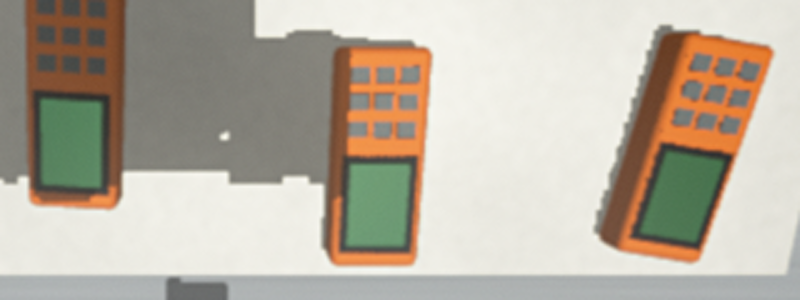

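```bash
python3 - <<'E'
from h import *
np.set_printoptions(precision=1,suppress=True)
f=lambda u,v:(190+u/2.5,85+v/2.5)
print('A',tri(('w18',218.8,141.8),('w17',335,135.5)))
print('B',tri(('w18',341,166.6),('w17',452.5,158.5)))
for n,C in (('B',[(345,48),(431,48),(417,264),(338,262)]),('C',[(690,33),(772,45),(703,262),(628,247)])):
    P=np.array([pl('w18',*f(*c),28) for c in C]);d=(P[2]+P[3]-P[0]-P[1]);print(n,P,P.mean(0),np.linalg.norm(np.diff(P,axis=0),axis=1),np.degrees(np.arctan2(d[1],d[0])))
for n,C in (('A',[(35,92),(110,92),(108,193),(35,190)]),('B',[(343,157),(417,157),(412,252),(338,250)]),('C',[(664,146),(733,157),(700,250),(633,238)])):
    P=np.array([pl('w18',*f(*c),28) for c in C]);d=(P[2]+P[3]-P[0]-P[1]);print(n,P.mean(0),np.linalg.norm(np.diff(P,axis=0),axis=1),np.degrees(np.arctan2(d[1],d[0])))
go(447,-2,150,np.pi);go(447,-2,12,np.pi)
print(get_obs()['tool_pos'],get_obs()['tcp_rot'])
E
```

```text
A (array([ 438.9, -157.7,   28.2]), [np.float64(0.7568572797462055), np.float64(0.7568572797461454)])
B (array([468.7,  -4.6,  31.9]), [np.float64(0.029915515343414946), np.float64(0.02991551534346425)])
B [[394.  -23.9  28. ]
 [394.1  17.4  28. ]
 [500.9  18.5  28. ]
 [499.9 -22.7  28. ]] [447.2  -2.7  28. ] [ 41.2 106.9  41.2] 0.6358324235337588
C [[387.5 140.   28. ]
 [393.  180.1  28. ]
 [499.9 166.9  28. ]
 [491.9 126.8  28. ]] [443.1 153.5  28. ] [ 40.4 107.7  40.9] -7.122600696440569
A [ 438.5 -157.8   28. ] [36.7 49.6 37.1] -4.030744872066512
B [469.9  -3.9  28. ] [37.  48.8 38.4] 0.32839807943892674
C [466.8 150.4  28. ] [35.7 48.2 36.1] -9.469051846595164
row [0.0858, 0.2002, 0.3228] [-0.0129, 0.0183, -0.0031] dist 156 rows 3.1 0.1
row [0.0891, 0.2025, 0.6678] [-0.0129, 0.0183, -0.0031] dist 281 rows 5.6 0.1
[480.  -81.3 280. ] [-3.1  0.   3.1]
```

```bash
python3 - <<'E'
from h import *
go(447,-4,110,np.pi);go(447,-4,10,np.pi)
E
```

```text
row [0.0868, 0.1959, 0.4228] [-0.0129, 0.0183, -0.0031] dist 190 rows 3.8 0.1
row [0.0892, 0.1976, 0.6728] [-0.0129, 0.0183, -0.0031] dist 283 rows 5.7 0.1
```

{"api": "carry_out", "payload": {"moves": [0.087, 0.196, 0.42, -0.013, 0.018, -0.003, 0.8, 0.087, 0.196, 0.42, -0.013, 0.018, -0.003, 0.8, 0.087, 0.196, 0.42, -0.013, 0.018, -0.003, 0.8, 0.087, 0.196, 0.42, -0.013, 0.018, -0.003, 0.8, 0.089, 0.197, 0.5, -0.013, 0.018, -0.003, 0.8, 0.089, 0.197, 0.58, -0.013, 0.018, -0.003, 0.8, 0.089, 0.197, 0.58, -0.013, 0.018, -0.003, 0.8, 0.089, 0.197, 0.58, -0.013, 0.018, -0.003, 0.8]}}

```text
time: 20.45
tool_pos: [447.0, -4.4, 47.4]
tcp_rot: [3.141, -0.001, 3.141]
contact_force: [-0.1, 0.7, -0.4]
grip_width: 73.4
```

```bash
python3 - <<'E'
from h import *
o=get_obs(); print(o['tool_pos'],o['tcp_rot'],o['grip_width']);snap('wrist','w19')
go(447,-4,10,np.pi)
E
```

```text
[446.95600176  -4.37506527  47.40758863] [ 3.14138012e+00 -5.89330689e-04  3.14081701e+00] 73.37744463490807
row [0.0019, 0.0012, 0.0955] [-0.0004, 0.0032, -0.0014] dist 38 rows 0.8 0.0
```

View pics/w19.png

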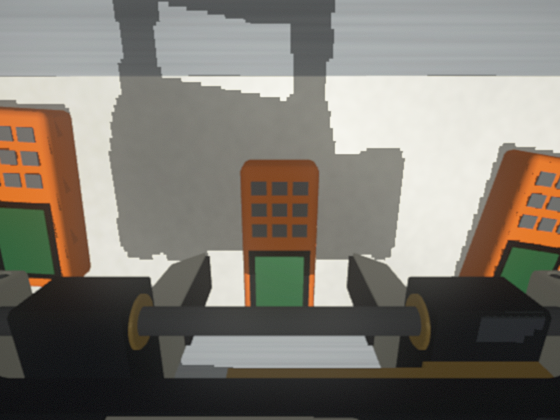

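{"api": "carry_out", "payload": {"moves": [0.002, 0.001, 0.06, 0, 0.003, 0, 0.8, 0.002, 0.001, 0.095, 0, 0.003, 0, 0.8, 0.002, 0.001, 0.095, 0, 0.003, 0, 0.3, 0.002, 0.001, 0.095, 0, 0.003, 0, 0.3, 0.002, 0.001, 0.095, 0, 0.003, 0, 0.3, 0.002, 0.001, 0.095, 0, 0.003, 0, 0.3, 0.002, 0.001, 0.095, 0, 0.003, 0, 0.3, 0.002, 0.001, 0.095, 0, 0.003, 0, 0.3]}}

```text
time: 21.3
tool_pos: [447.7, -4.2, 11.2]
tcp_rot: [-3.141, 0.002, 3.141]
contact_force: [-0.6, 0.2, 7.0]
grip_width: 45.6
```

```bash
python3 - <<'E'
from h import *
o=get_obs(); print(o['tool_pos'],o['contact_force'],o['grip_width'])
go(447,-4,120,np.pi); go(628,-102,120,3.058)
E
```

```text
[447.71433914  -4.23888582  11.22601699] [-0.61683669  0.15273111  7.0323211 ] 45.56623238437069
row [0.0012, 0.0004, -0.2719] [-0.0012, 0.004, -0.0014] dist 109 rows 2.2 0.0
row [-0.4515, -0.2442, -0.2708] [-0.001, 0.0041, 0.1582] dist 232 rows 4.6 0.6
```

{"api": "carry_out", "payload": {"moves": [0.001, 0, -0.05, 0, 0.004, 0, 0.3, 0.001, 0, -0.12, 0, 0.004, 0, 0.3, 0.001, 0, -0.2, 0, 0.004, 0, 0.3, 0.001, 0, -0.27, 0, 0.004, 0, 0.3, -0.1, -0.06, -0.27, 0, 0.004, 0.05, 0.3, -0.2, -0.12, -0.27, 0, 0.004, 0.1, 0.3, -0.3, -0.18, -0.27, 0, 0.004, 0.158, 0.3, -0.35, -0.21, -0.27, 0, 0.004, 0.158, 0.3]}}

```text
time: 22.1
tool_pos: [590.0, -90.4, 119.6]
tcp_rot: [-3.14, 0.002, 3.056]
contact_force: [0.4, -0.4, -2.4]
grip_width: 45.3
```

```bash
python3 - <<'E'
from h import *
o=get_obs(); print(o['tool_pos'],o['contact_force'],o['grip_width'])
go(628,-102,110,3.058);snap('wrist','w20')
E
```

```text
[590.02879001 -90.36415554 119.63218574] [ 0.43460539 -0.37390198 -2.39676176] 45.260188603188396
row [-0.097, -0.0209, 0.0243] [-0.0024, 0.004, -0.0032] dist 41 rows 0.8 0.0
```

View pics/w20.png

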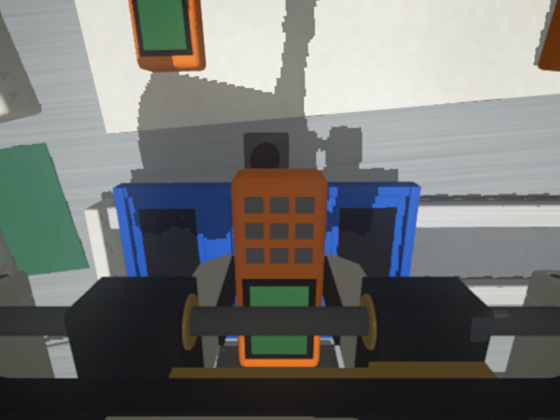

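```bash
python3 - <<'E'
from h import *
go(629.5,-102.2,80,3.058);go(629.5,-102.2,48.5,3.058)
E
```

```text
row [-0.0958, -0.0179, 0.099] [-0.0037, 0.0076, -0.0034] dist 56 rows 1.1 0.0
row [-0.0955, -0.0178, 0.1778] [-0.0037, 0.0076, -0.0034] dist 81 rows 1.6 0.0
```

{"api": "carry_out", "payload": {"moves": [-0.095, -0.018, 0.03, 0, 0.007, 0, 0.3, -0.095, -0.018, 0.06, 0, 0.007, 0, 0.3, -0.095, -0.018, 0.1, 0, 0.007, 0, 0.3, -0.095, -0.018, 0.13, 0, 0.007, 0, 0.3, -0.095, -0.018, 0.155, 0, 0.007, 0, 0.3, -0.095, -0.018, 0.17, 0, 0.007, 0, 0.3, -0.095, -0.018, 0.178, 0, 0.007, 0, 0.3, -0.095, -0.018, 0.178, 0, 0.007, 0, 0.3]}}

```text
time: 22.95
tool_pos: [629.3, -102.2, 48.4]
tcp_rot: [-3.14, 0.0, 3.056]
contact_force: [0.1, -0.4, -1.7]
grip_width: 45.7
```

```bash
python3 - <<'E'
from h import *
o=get_obs(); print(o['tool_pos'],o['contact_force'],o['grip_width'])
snap('wrist','w21');go(629.5,-102.2,47.5,3.058)
E
```

```text
[ 629.25968535 -102.19215259   48.42773639] [ 0.09705818 -0.423738   -1.69505602] 45.69626222882531
row [0.0, 0.0002, 0.0034] [-0.004, 0.0019, -0.0033] dist 1 rows 0.0 0.0
```

View pics/w21.png

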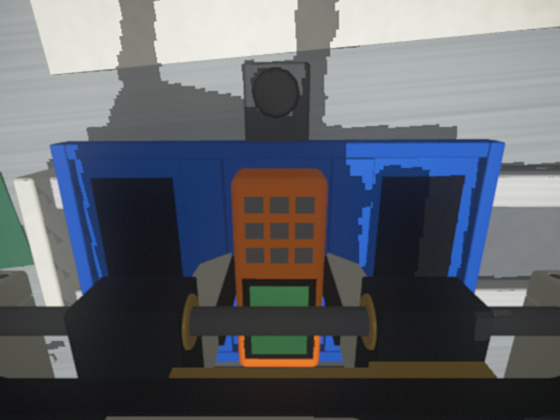

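{"api": "carry_out", "payload": {"moves": [0, 0, 0.003, 0, 0, 0, 0.3, 0, 0, 0.006, 0, 0, 0, 0.3, 0, 0, 0.006, 0, 0, 0, 0.3, 0, 0, 0.006, 0, 0, 0, 0.62, 0, 0, 0.006, 0, 0, 0, 0.62, 0, 0, 0.006, 0, 0, 0, 0.62, 0, 0, 0.006, 0, 0, 0, 0.62, 0, 0, -0.05, 0, 0, 0, 0.62]}}

```text
time: 23.8
tool_pos: [627.4, -101.7, 65.9]
tcp_rot: [-3.141, -0.005, 3.056]
contact_force: [-0.2, 0.1, 0.2]
grip_width: 56.7
```

```bash
python3 - <<'E'
from h import *
o=get_obs(); print(o['tool_pos'],o['contact_force'],o['grip_width'])
go(629.5,-102.2,140,3.058);go(480,-60,260,3.14)
E
```

```text
[ 627.37084783 -101.6906834    65.92566112] [-0.23713012  0.14097639  0.15838174] 56.716058056118065
row [-0.0044, -0.001, -0.1852] [-0.0015, -0.0104, -0.0035] dist 74 rows 1.5 0.0
row [0.3786, 0.072, -0.4832] [-0.0011, -0.0105, -0.1601] dist 247 rows 4.9 0.6
```

{"api": "carry_out", "payload": {"moves": [-0.004, 0, -0.1, 0, -0.01, 0, 0.62, -0.004, 0, -0.18, 0, -0.01, 0, 0.62, 0.379, 0.072, -0.48, 0, -0.01, -0.16, 0.8, 0.379, 0.072, -0.48, 0, -0.01, -0.16, 0.8, 0.379, 0.072, -0.48, 0, -0.01, -0.16, 0.8, 0.379, 0.072, -0.48, 0, -0.01, -0.16, 0.8, 0.379, 0.072, -0.48, 0, -0.01, -0.16, 0.8, 0.379, 0.072, -0.48, 0, -0.01, -0.16, 0.8]}}

```text
time: 24.6
tool_pos: [480.0, -60.0, 259.8]
tcp_rot: [-3.14, 0.002, 3.14]
contact_force: [-0.8, -0.1, 0.0]
grip_width: 73.4
```

```bash
python3 - <<'E'
from h import *
o=get_obs(); print(o['tool_pos'],o['contact_force'],o['grip_width'])
snap('wrist','w22')
for r in blob('w22',(2,150,60),(15,255,255),(0,0,560,210),26,close=15): print(r)
E
```

```text
[479.96841794 -59.99152229 259.7522194 ] [-0.80573101 -0.13081753  0.01759549] 73.41271104672172
(array([442.6, 147.6]), array([ 52.7, 107.7]), 171.3)
(array([ 393.8, -153.6]), array([44.4, 61.2]), 176.5)
```

View pics/w22.png

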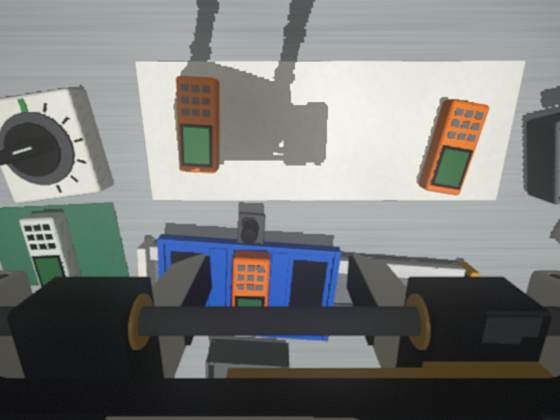

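```bash
python3 - <<'E'
from h import *
go(443.7,153.8,60,2.987)
E
```

```text
row [0.0922, 0.535, 0.4961] [-0.0014, 0.0008, 0.2921] dist 294 rows 5.9 1.0
```

{"api": "carry_out", "payload": {"moves": [0.092, 0.535, 0.2, 0, 0, 0.292, 0.8, 0.092, 0.535, 0.2, 0, 0, 0.292, 0.8, 0.092, 0.535, 0.2, 0, 0, 0.292, 0.8, 0.092, 0.535, 0.2, 0, 0, 0.292, 0.8, 0.092, 0.535, 0.3, 0, 0, 0.292, 0.8, 0.092, 0.535, 0.4, 0, 0, 0.292, 0.8, 0.092, 0.535, 0.496, 0, 0, 0.292, 0.8, 0.092, 0.535, 0.496, 0, 0, 0.292, 0.8]}}

```text
time: 25.45
tool_pos: [439.9, 153.4, 54.3]
tcp_rot: [-3.137, -0.012, 2.988]
contact_force: [0.3, 0.8, 0.7]
grip_width: 73.7
```

```bash
python3 - <<'E'
from h import *
o=get_obs(); print(o['tool_pos'],o['tcp_rot'],o['grip_width']);snap('wrist','w23')
go(443.7,153.8,12,2.987)
E
```

```text
[439.86083324 153.42793473  54.30577752] [-3.13670325 -0.01185832  2.98771264] 73.73442800567481
row [-0.0047, 0.0016, 0.1131] [-0.0061, -0.0132, 0.0005] dist 45 rows 0.9 0.1
```

View pics/w23.png

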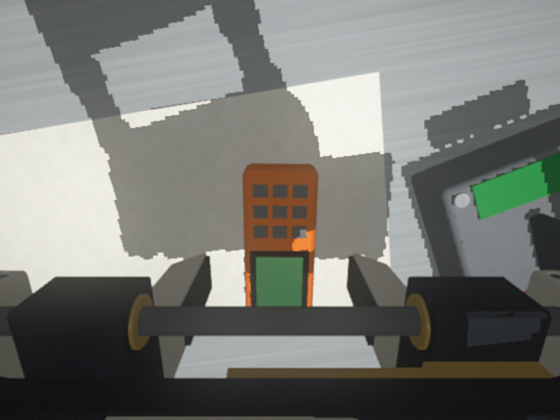

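{"api": "carry_out", "payload": {"moves": [-0.005, 0.001, 0.06, -0.006, -0.013, 0, 0.8, -0.005, 0.001, 0.105, -0.006, -0.013, 0, 0.8, -0.005, 0.001, 0.105, -0.006, -0.013, 0, 0.3, -0.005, 0.001, 0.105, -0.006, -0.013, 0, 0.3, -0.005, 0.001, 0.105, -0.006, -0.013, 0, 0.3, -0.005, 0.001, 0.105, -0.006, -0.013, 0, 0.3, -0.005, 0.001, 0.105, -0.006, -0.013, 0, 0.3, -0.005, 0.001, 0.105, -0.006, -0.013, 0, 0.3]}}

```text
time: 26.3
tool_pos: [444.8, 153.6, 16.5]
tcp_rot: [3.141, 0.002, 2.987]
contact_force: [0.2, -0.5, 6.6]
grip_width: 45.3
```

```bash
python3 - <<'E'
from h import *
o=get_obs(); print(o['tool_pos'],o['contact_force'],o['grip_width'])
go(443,153.8,130,2.987); go(636,-22.5,120,3.058)
E
```

```text
[444.84362759 153.60210694  16.53334726] [ 0.2322126  -0.48168261  6.58871211] 45.33070505998987
row [0.0039, -0.0, -0.2837] [0.0012, 0.0048, 0.0005] dist 113 rows 2.3 0.0
row [-0.5405, -0.3614, -0.2575] [0.001, 0.0048, -0.1351] dist 280 rows 5.6 0.5
```

{"api": "carry_out", "payload": {"moves": [0.004, 0, -0.05, 0, 0.005, 0, 0.3, 0.004, 0, -0.1, 0, 0.005, 0, 0.3, 0.004, 0, -0.15, 0, 0.005, 0, 0.3, 0.004, 0, -0.2, 0, 0.005, 0, 0.3, 0.004, 0, -0.25, 0, 0.005, 0, 0.3, 0.004, 0, -0.28, 0, 0.005, 0, 0.3, 0.004, 0, -0.28, 0, 0.005, 0, 0.3, 0.004, 0, -0.28, 0, 0.005, 0, 0.3]}}

```text
time: 27.1
tool_pos: [442.7, 153.8, 128.4]
tcp_rot: [3.141, -0.0, 2.987]
contact_force: [0.1, -0.1, -1.8]
grip_width: 45.3
```

```bash
python3 - <<'E'
from h import *
o=get_obs(); print(o['tool_pos'],o['contact_force'],o['grip_width'])
snap('wrist','w24');snap('side','s24');snap('top','t24')
go(620,-20,130,3.058)
E
```

```text
[442.70986343 153.80542823 128.39627555] [ 0.13224617 -0.12312191 -1.79785283] 45.28020845102839
row [-0.5056, -0.3608, -0.0067] [0.0002, -0.0035, -0.1352] dist 248 rows 5.0 0.5
```

View pics/w24.png

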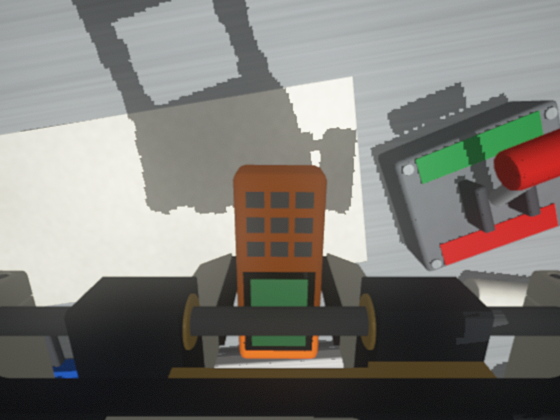

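View pics/s24.png

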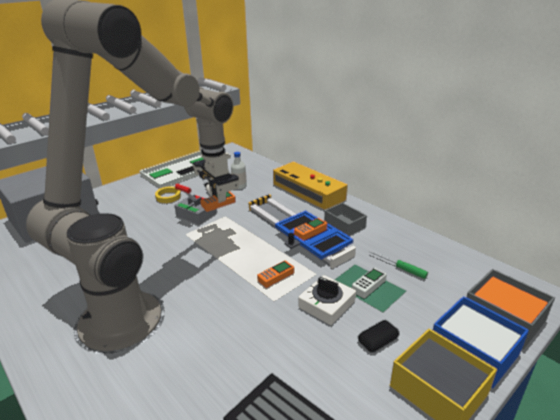

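```bash
python3 - <<'E'
from h import *
go(620,-21,130,3.058)
E
```

```text
row [-0.506, -0.3633, -0.0067] [0.0002, -0.0035, -0.1352] dist 249 rows 5.0 0.5
```

{"api": "carry_out", "payload": {"moves": [-0.1, -0.07, -0.005, 0, -0.003, -0.03, 0.3, -0.2, -0.14, -0.005, 0, -0.003, -0.06, 0.3, -0.3, -0.21, -0.005, 0, -0.003, -0.1, 0.3, -0.4, -0.28, -0.005, 0, -0.003, -0.135, 0.3, -0.47, -0.34, -0.005, 0, -0.003, -0.135, 0.3, -0.505, -0.361, -0.005, 0, -0.003, -0.135, 0.3, -0.505, -0.361, -0.005, 0, -0.003, -0.135, 0.3, -0.505, -0.361, -0.005, 0, -0.003, -0.135, 0.3]}}

```text
time: 28.05
tool_pos: [618.9, -19.8, 128.0]
tcp_rot: [3.141, -0.003, 3.057]
contact_force: [-0.5, -0.7, -2.6]
grip_width: 44.9
```

```bash
python3 - <<'E'
from h import *
o=get_obs(); print(o['tool_pos'],o['contact_force'],o['grip_width'])
go(637.5,-22.5,75,3.058);go(637.5,-22.5,54.5,3.058)
E
```

```text
[618.86198747 -19.75021348 128.01989937] [-0.54129386 -0.69396224 -2.57480502] 44.92522139430817
row [-0.0474, -0.003, 0.1324] [0.0012, -0.0057, -0.001] dist 56 rows 1.1 0.0
row [-0.0476, -0.0031, 0.1837] [0.0012, -0.0057, -0.001] dist 76 rows 1.5 0.0
```

{"api": "carry_out", "payload": {"moves": [-0.047, -0.003, 0.03, 0, -0.005, 0, 0.3, -0.047, -0.003, 0.07, 0, -0.005, 0, 0.3, -0.047, -0.003, 0.11, 0, -0.005, 0, 0.3, -0.047, -0.003, 0.14, 0, -0.005, 0, 0.3, -0.047, -0.003, 0.165, 0, -0.005, 0, 0.3, -0.047, -0.003, 0.178, 0, -0.005, 0, 0.3, -0.047, -0.003, 0.183, 0, -0.005, 0, 0.3, -0.047, -0.003, 0.183, 0, -0.005, 0, 0.3]}}

```text
time: 28.85
tool_pos: [637.4, -22.4, 55.0]
tcp_rot: [3.141, 0.0, 3.058]
contact_force: [-0.3, -0.1, -1.7]
grip_width: 45.7
```

```bash
python3 - <<'E'
from h import *
o=get_obs(); print(o['tool_pos'],o['contact_force'],o['grip_width'])
snap('wrist','w25')
E
```

```text
[637.41576687 -22.42972064  55.0138361 ] [-0.25225053 -0.1208414  -1.6919363 ] 45.69408137934489
```

View pics/w25.png

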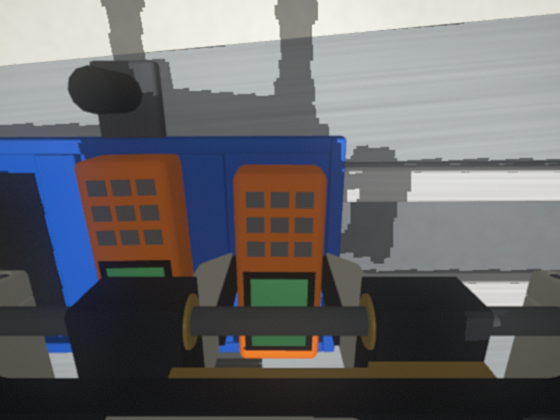

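{"api": "carry_out", "payload": {"moves": [0, 0, 0.003, 0, 0, 0, 0.3, 0, 0, 0.006, 0, 0, 0, 0.3, 0, 0, 0.006, 0, 0, 0, 0.3, 0, 0, 0.006, 0, 0, 0, 0.58, 0, 0, 0.006, 0, 0, 0, 0.58, 0, 0, 0.006, 0, 0, 0, 0.58, 0, 0, 0.006, 0, 0, 0, 0.58, 0, 0, -0.04, 0, 0, 0, 0.58]}}

```text
time: 29.7
tool_pos: [635.9, -22.3, 69.1]
tcp_rot: [3.141, -0.005, 3.057]
contact_force: [-0.4, 0.4, 0.4]
grip_width: 53.4
```

```bash
python3 - <<'E'
from h import *
o=get_obs(); print(o['tool_pos'],o['contact_force'],o['grip_width'])
go(637,-22.5,140,3.058);go(480,-100,260,3.1)
E
```

```text
[635.87286399 -22.25566662  69.07297282] [-0.38863882  0.36566738  0.36848841] 53.433291244985945
row [-0.002, -0.0002, -0.1773] [0.0017, -0.0088, -0.001] dist 71 rows 1.4 0.0
row [0.3742, -0.226, -0.4758] [0.0019, -0.0088, -0.0812] dist 258 rows 5.2 0.3
```

{"api": "carry_out", "payload": {"moves": [0, 0, -0.1, 0, -0.009, 0, 0.58, 0, 0, -0.177, 0, -0.009, 0, 0.58, 0.374, -0.226, -0.47, 0, -0.009, -0.08, 0.8, 0.374, -0.226, -0.47, 0, -0.009, -0.08, 0.8, 0.374, -0.226, -0.47, 0, -0.009, -0.08, 0.8, 0.374, -0.226, -0.47, 0, -0.009, -0.08, 0.8, 0.374, -0.226, -0.47, 0, -0.009, -0.08, 0.8, 0.374, -0.226, -0.47, 0, -0.009, -0.08, 0.8]}}

```text
time: 30.5
tool_pos: [479.9, -100.7, 259.3]
tcp_rot: [3.142, 0.004, 3.098]
contact_force: [0.5, 0.4, 0.0]
grip_width: 73.3
```

```bash
python3 - <<'E'
from h import *
snap('wrist','w26');go(480,-100,260,3.1)
for r in blob('w26',(2,150,60),(15,255,255),(0,0,560,210),26,close=15): print(r)
go(416,-157.3,60,3.078)
E
```

```text
row [0.001, 0.0003, -0.0051] [0.0017, 0.0034, -0.0032] dist 2 rows 0.0 0.0
(array([ 399.3, -155.3]), array([44.7, 72.3]), 175.8)
row [0.1555, -0.1502, 0.4945] [0.0018, 0.0034, 0.0388] dist 216 rows 4.3 0.1
```

View pics/w26.png

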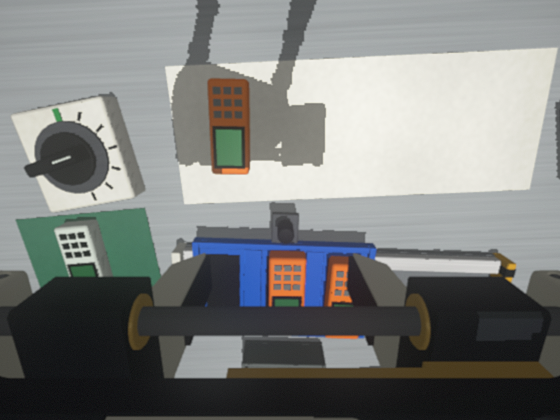

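A (229,126) remains on the mat, unmoved; the other two sit in nests 1 and 2.

{"api": "carry_out", "payload": {"moves": [0.155, -0.15, 0.1, 0, 0, 0.039, 0.8, 0.155, -0.15, 0.2, 0, 0, 0.039, 0.8, 0.155, -0.15, 0.3, 0, 0, 0.039, 0.8, 0.155, -0.15, 0.4, 0, 0, 0.039, 0.8, 0.155, -0.15, 0.46, 0, 0, 0.039, 0.8, 0.155, -0.15, 0.494, 0, 0, 0.039, 0.8, 0.155, -0.15, 0.494, 0, 0, 0.039, 0.8, 0.155, -0.15, 0.494, 0, 0, 0.039, 0.8]}}

```text
time: 31.35
tool_pos: [416.5, -156.7, 59.4]
tcp_rot: [3.14, 0.0, 3.079]
contact_force: [0.3, 0.4, 1.3]
grip_width: 73.2
```

```bash
python3 - <<'E'
from h import *
snap('wrist','w27');o=get_obs(); print(o['tool_pos'],o['tcp_rot'],o['grip_width'])
go(416,-157.3,13,3.078)
E
```

```text
[ 416.8725938  -156.99116061   60.10973673] [3.14046816e+00 1.65381519e-03 3.07866613e+00] 73.50427233961632
row [0.0023, -0.001, 0.1178] [0.0021, 0.0032, 0.0013] dist 47 rows 0.9 0.0
```

View pics/w27.png

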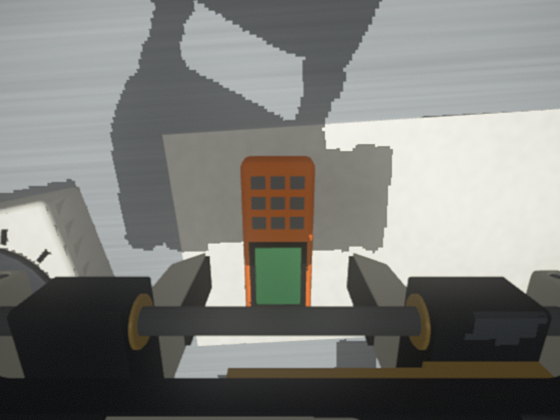

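```bash
python3 - <<'E'
from h import *
np.set_printoptions(precision=1,suppress=True)
a=(pl('w27',244,160,28)+pl('w27',314,160,28))/2;s=pl('w27',277.7,274,28);print(a,s,s-a,np.linalg.norm(s-a))
d=(s-a)/np.linalg.norm(s-a);print(s-23.5*d,a+54*d)
c=(pl('w23',244,167,28)+pl('w23',317,167,28))/2;print('C in w23',c)
go(414,-157.3,13,3.078)
E
```

```text
[ 361.1 -153.2   28. ] [ 436.8 -158.9   28. ] [75.7 -5.6  0. ] 75.88737075290342
[ 413.4 -157.1   28. ] [ 415.  -157.2   28. ]
C in w23 [388.1 162.   28. ]
row [0.0073, -0.0014, 0.1178] [0.0021, 0.0032, 0.0013] dist 47 rows 0.9 0.0
```

{"api": "carry_out", "payload": {"moves": [0.007, -0.001, 0.06, 0.002, 0.003, 0, 0.8, 0.007, -0.001, 0.117, 0.002, 0.003, 0, 0.8, 0.007, -0.001, 0.117, 0.002, 0.003, 0, 0.3, 0.007, -0.001, 0.117, 0.002, 0.003, 0, 0.3, 0.007, -0.001, 0.117, 0.002, 0.003, 0, 0.3, 0.007, -0.001, 0.117, 0.002, 0.003, 0, 0.3, 0.007, -0.001, 0.117, 0.002, 0.003, 0, 0.3, 0.007, -0.001, 0.117, 0.002, 0.003, 0, 0.3]}}

```text
time: 32.2
tool_pos: [414.9, -157.5, 14.4]
tcp_rot: [-3.141, 0.002, 3.079]
contact_force: [-1.8, -0.0, 7.8]
grip_width: 45.7
```

```bash
python3 - <<'E'
from h import *
o=get_obs(); print(o['tool_pos'],o['contact_force'],o['grip_width'])
go(414,-157.3,125,3.078)
E
```

```text
[ 414.89801758 -157.53221512   14.38736492] [-1.82586005 -0.03352984  7.8367755 ] 45.6945999260534
row [0.0017, 0.0002, -0.2765] [-0.0017, 0.0042, 0.0012] dist 111 rows 2.2 0.0
```

{"api": "carry_out", "payload": {"moves": [0.002, 0, -0.05, 0, 0.004, 0, 0.3, 0.002, 0, -0.1, 0, 0.004, 0, 0.3, 0.002, 0, -0.15, 0, 0.004, 0, 0.3, 0.002, 0, -0.2, 0, 0.004, 0, 0.3, 0.002, 0, -0.25, 0, 0.004, 0, 0.3, 0.002, 0, -0.276, 0, 0.004, 0, 0.3, -0.06, 0, -0.276, 0, 0.004, 0, 0.3, -0.14, 0, -0.276, 0, 0.004, 0, 0.3]}}

```text
time: 33.0
tool_pos: [470.3, -160.9, 125.3]
tcp_rot: [-3.141, -0.0, 3.078]
contact_force: [0.9, -0.5, -1.6]
grip_width: 45.8
```

```bash
python3 - <<'E'
from h import *
o=get_obs(); print(o['tool_pos'],o['contact_force'],o['grip_width'])
snap('wrist','w28')
go(615,-181,130,3.058)
E
```

```text
[ 470.34860684 -160.88520164  125.32959689] [ 0.91951676 -0.49259484 -1.6413695 ] 45.81824543101363
row [-0.3499, -0.0253, -0.0089] [-0.0045, 0.0116, 0.0381] dist 140 rows 2.8 0.1
```

View pics/w28.png

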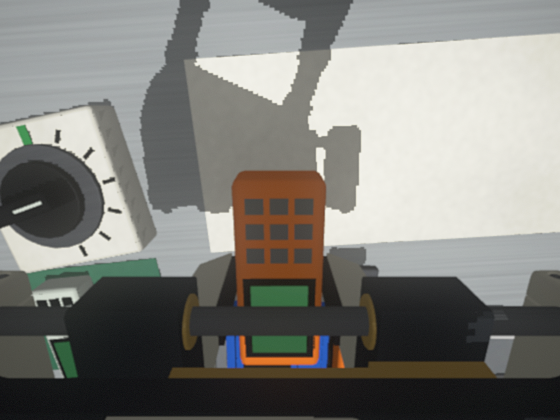

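{"api": "carry_out", "payload": {"moves": [-0.09, -0.006, -0.009, -0.004, 0.011, 0.01, 0.3, -0.18, -0.012, -0.009, -0.004, 0.011, 0.02, 0.3, -0.26, -0.018, -0.009, -0.004, 0.011, 0.038, 0.3, -0.32, -0.023, -0.009, -0.004, 0.011, 0.038, 0.3, -0.35, -0.025, -0.009, -0.004, 0.011, 0.038, 0.3, -0.35, -0.025, -0.009, -0.004, 0.011, 0.038, 0.3, -0.35, -0.025, -0.009, -0.004, 0.011, 0.038, 0.3, -0.35, -0.025, -0.009, -0.004, 0.011, 0.038, 0.3]}}

```text
time: 33.85
tool_pos: [614.0, -180.7, 129.7]
tcp_rot: [3.141, -0.001, 3.058]
contact_force: [-0.4, 0.4, -2.1]
grip_width: 45.7
```

```bash
python3 - <<'E'
from h import *
o=get_obs(); print(o['tool_pos'],o['contact_force'],o['grip_width'])
snap('wrist','w29')
go(623.7,-182.2,52.5,3.058)
E
```

```text
[ 613.98774101 -180.70813937  129.7418137 ] [-0.39439428  0.43245226 -2.06561194] 45.65663537708063
row [-0.0242, -0.0016, 0.1937] [-0.0001, -0.001, -0.0003] dist 78 rows 1.6 0.0
```

View pics/w29.png

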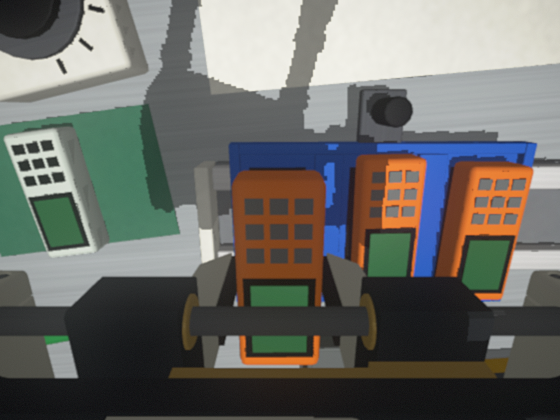

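{"api": "carry_out", "payload": {"moves": [-0.024, -0.002, 0.03, 0, 0, 0, 0.3, -0.024, -0.002, 0.07, 0, 0, 0, 0.3, -0.024, -0.002, 0.11, 0, 0, 0, 0.3, -0.024, -0.002, 0.15, 0, 0, 0, 0.3, -0.024, -0.002, 0.175, 0, 0, 0, 0.3, -0.024, -0.002, 0.188, 0, 0, 0, 0.3, -0.024, -0.002, 0.193, 0, 0, 0, 0.3, -0.024, -0.002, 0.193, 0, 0, 0, 0.3]}}

```text
time: 34.7
tool_pos: [623.9, -182.5, 53.0]
tcp_rot: [-3.141, -0.0, 3.058]
contact_force: [-0.6, -0.3, -2.5]
grip_width: 45.6
```

```bash
python3 - <<'E'
from h import *
o=get_obs(); print(o['tool_pos'],o['contact_force'],o['grip_width'])
snap('wrist','w30')
E
```

```text
[ 623.87156212 -182.47451054   52.99228   ] [-0.60789914 -0.27546778 -2.50817812] 45.649053932105566
```

View pics/w30.png

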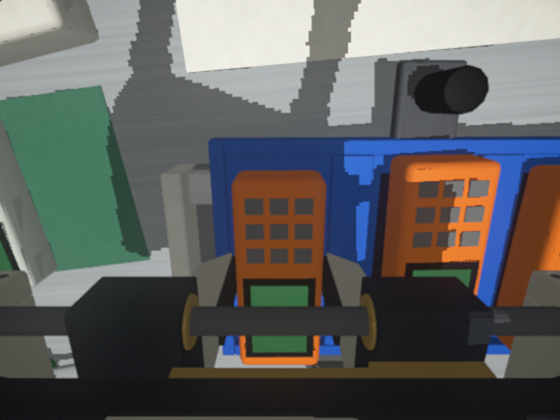

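{"api": "carry_out", "payload": {"moves": [0, 0, 0.004, 0, 0, 0, 0.3, 0, 0, 0.007, 0, 0, 0, 0.3, 0, 0, 0.007, 0, 0, 0, 0.3, 0, 0, 0.007, 0, 0, 0, 0.58, 0, 0, 0.007, 0, 0, 0, 0.58, 0, 0, 0.007, 0, 0, 0, 0.58, 0, 0, 0.007, 0, 0, 0, 0.58, 0, 0, -0.04, 0, 0, 0, 0.58]}}

```text
time: 35.55
tool_pos: [622.4, -181.9, 67.1]
tcp_rot: [3.14, -0.004, 3.058]
contact_force: [-0.2, -0.3, -0.3]
grip_width: 53.3
```

```bash
python3 - <<'E'
from h import *
o=get_obs(); print(o['tool_pos'],o['contact_force'],o['grip_width'])
go(622,-182,150,3.058);go(530,-250,260,3.14)
E
```

```text
[ 622.38663115 -181.87918703   67.09721519] [-0.17318954 -0.26581096 -0.31711215] 53.29521793154792
row [0.0019, -0.0001, -0.2073] [0.0024, -0.0084, -0.0004] dist 83 rows 1.7 0.0
row [0.218, -0.1884, -0.4815] [0.0028, -0.0083, -0.157] dist 224 rows 4.5 0.6
```

```bash
python3 - <<'E'
from h import *
go(570,-240,290,3.14)
E
```

```text
row [0.1208, -0.1551, -0.5569] [0.0028, -0.0083, -0.157] dist 236 rows 4.7 0.6
```

{"api": "carry_out", "payload": {"moves": [0.002, 0, -0.1, 0, -0.008, 0, 0.58, 0.002, 0, -0.2, 0, -0.008, 0, 0.58, 0.12, -0.155, -0.55, 0, -0.008, -0.157, 0.6, 0.12, -0.155, -0.55, 0, -0.008, -0.157, 0.6, 0.12, -0.155, -0.55, 0, -0.008, -0.157, 0.6, 0.12, -0.155, -0.55, 0, -0.008, -0.157, 0.6, 0.12, -0.155, -0.55, 0, -0.008, -0.157, 0.6, 0.12, -0.155, -0.55, 0, -0.008, -0.157, 0.6]}}

```text
time: 36.35
tool_pos: [570.1, -239.4, 285.7]
tcp_rot: [3.139, -0.002, 3.14]
contact_force: [-0.3, 0.6, 0.3]
grip_width: 54.8
```

```bash
python3 - <<'E'
from h import *
o=get_obs(); print(o['tool_pos'],o['tcp_rot'],o['grip_width'])
snap('wrist','w31')
E
```

```text
[ 570.10723073 -239.39097894  285.68396067] [ 3.13866135e+00 -1.93087354e-03  3.14000219e+00] 54.84294662515446
```

View pics/w31.png

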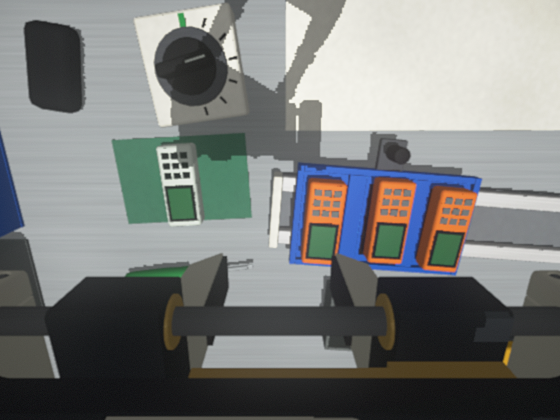

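```bash
python3 - <<'E'
from h import *
im=np.hstack([cv2.resize(load(f)['im'][y:y+130,x:x+150],None,fx=2.6,fy=2.6,interpolation=cv2.INTER_CUBIC) for f,x,y in(('w31',120,0),('w17',120,75))])
cv2.imwrite('pics/c9.png',cv2.cvtColor(np.clip(im.astype(float)*1.5,0,255).astype(np.uint8),cv2.COLOR_RGB2BGR))
E
```

```text
(no output)
```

View pics/c9.png

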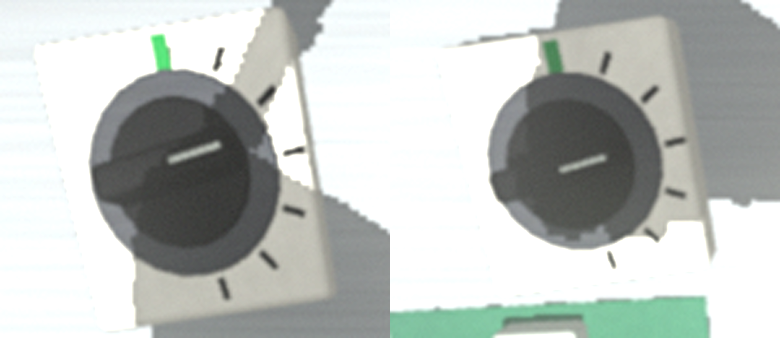

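```bash
python3 - <<'E'
from h import *
np.set_printoptions(precision=1,suppress=True)
a=tri(('w31',184.6,61.5),('w17',184.6,141.2));b=tri(('w31',204.6,55.8),('w17',202.7,135.4));print(a,b)
print('disc',tri(('w31',191.2,66.2),('w17',191.2,136.5)))
for f,q in(('w31',((184.6,61.5),(204.6,55.8))),('w17',((184.6,141.2),(202.7,135.4)))):
    p=[pl(f,*c,84) for c in q];d=p[1]-p[0];print(f,p,np.linalg.norm(d),np.degrees(np.arctan2(d[1],d[0])))
for z in(45,52):print(pl('w31',191.2,66.2,z),pl('w17',191.2,136.5,z))
t=pl('w31',120+160/2.6,52/2.6,40);print('tick',t)
# box corners z=40
print([pl('w31',120+u/2.6,v/2.6,40) for u,v in((35,45),(330,296),(137,325),(272,10))])
E
```

```text
(array([ 440.5, -333.8,   88. ]), [np.float64(0.19795913837325843), np.float64(0.19795913837330914)]) (array([ 434.7, -314.2,   83.3]), [np.float64(0.2398020945761235), np.float64(0.2398020945761816)])
disc (array([ 439.6, -338.8,   40.3]), [np.float64(0.029799224880247756), np.float64(0.029799224880367244)])
w31 [array([ 440. , -334.6,   84. ]), array([ 434.8, -313.9,   84. ])] 21.39836100095424 104.22208389685929
w17 [array([ 440.9, -335.1,   84. ]), array([ 434.6, -314.3,   84. ])] 21.734681628085408 106.92450585878267
[ 440.2 -337.7   45. ] [ 439.2 -337.6   45. ]
[ 440.9 -336.    52. ] [ 438.6 -335.8   52. ]
tick [ 392.8 -345.6   40. ]
[array([ 390.2, -398.2,   40. ]), array([ 492. , -276.7,   40. ]), array([ 504.7, -366.7,   40. ]), array([ 377.4, -297.3,   40. ])]
```

```bash
python3 - <<'E'
from h import *
go(440.6,-335.8,200,3.14-np.pi/6)
E
```

```text
row [0.3227, -0.2429, 0.2127] [0.0051, -0.0076, 1.0009] dist 183 rows 3.7 3.5
```

{"api": "carry_out", "payload": {"moves": [0.323, -0.243, 0.213, 0, 0, 1, 0.6, 0.323, -0.243, 0.213, 0, 0, 1, 0.6, 0.323, -0.243, 0.213, 0, 0, 1, 0.6, 0.323, -0.243, 0.213, 0, 0, 1, 0.6, 0.323, -0.243, 0.213, 0, 0, 1, 0.6, 0.323, -0.243, 0.213, 0, 0, 1, 0.6, 0.323, -0.243, 0.213, 0, 0, 1, 0.6, 0.323, -0.243, 0.213, 0, 0, 1, 0.6]}}

```text
time: 37.2
tool_pos: [441.7, -335.1, 200.1]
tcp_rot: [3.14, -0.004, 2.619]
contact_force: [-0.8, -0.7, 0.2]
grip_width: 54.7
```

```bash
python3 - <<'E'
from h import *
go(440.6,-335.8,170,3.14-np.pi/3)
E
```

```text
row [0.0013, -0.003, 0.0753] [0.0011, -0.0078, 1.0055] dist 30 rows 0.6 3.5
```

{"api": "carry_out", "payload": {"moves": [0.001, -0.003, 0.075, 0, -0.008, 1, 0.6, 0.001, -0.003, 0.075, 0, -0.008, 1, 0.6, 0.001, -0.003, 0.075, 0, -0.008, 1, 0.6, 0.001, -0.003, 0.075, 0, -0.008, 1, 0.6, 0.001, -0.003, 0.075, 0, -0.008, 1, 0.6, 0.001, -0.003, 0.075, 0, -0.008, 1, 0.6, 0.001, -0.003, 0.075, 0, -0.008, 1, 0.6, 0.001, -0.003, 0.075, 0, -0.008, 1, 0.6]}}

```text
time: 38.0
tool_pos: [440.9, -335.8, 170.2]
tcp_rot: [3.141, 0.0, 2.097]
contact_force: [-0.2, 1.0, -0.9]
grip_width: 55.3
```

```bash
python3 - <<'E'
from h import *
go(440.6,-335.8,130,1.843)
E
```

```text
row [0.0003, -0.0007, 0.1006] [0.0012, 0.0002, 0.4851] dist 40 rows 0.8 1.7
```

{"api": "carry_out", "payload": {"moves": [0, -0.001, 0.1, 0, 0, 0.485, 0.6, 0, -0.001, 0.1, 0, 0, 0.485, 0.6, 0, -0.001, 0.1, 0, 0, 0.485, 0.6, 0, -0.001, 0.1, 0, 0, 0.485, 0.6, 0, -0.001, 0.1, 0, 0, 0.485, 0.6, 0, -0.001, 0.1, 0, 0, 0.485, 0.6, 0, -0.001, 0.1, 0, 0, 0.485, 0.6, 0, -0.001, 0.1, 0, 0, 0.485, 0.6]}}

```text
time: 38.8
tool_pos: [440.6, -336.0, 130.5]
tcp_rot: [3.141, 0.0, 1.843]
contact_force: [0.2, -0.2, -0.4]
grip_width: 55.4
```

```bash
python3 - <<'E'
from h import *
o=get_obs(); print(o['tool_pos'],o['tcp_rot'],o['grip_width'])
snap('wrist','w32');go(440.6,-335.8,71,1.843)
E
```

```text
[ 440.61227713 -336.00611411  130.46395151] [3.14073400e+00 3.93255216e-04 1.84349469e+00] 55.35887212670537
row [0.0005, -0.0, 0.1485] [0.0016, 0.0007, 0.0009] dist 59 rows 1.2 0.0
```

View pics/w32.png

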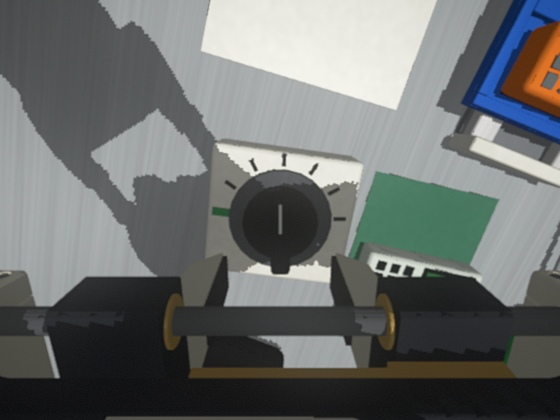

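{"api": "carry_out", "payload": {"moves": [0, 0, 0.08, 0, 0, 0, 0.5, 0, 0, 0.12, 0, 0, 0, 0.4, 0, 0, 0.148, 0, 0, 0, 0.3, 0, 0, 0.148, 0, 0, 0, 0.05, 0, 0, 0.148, 0, 0, 0, 0.05, 0, 0, 0.148, 0, 0, 0, 0.05, 0, 0, 0.148, 0, 0, 0, 0.05, 0, 0, 0.148, 0, 0, 0, 0.05]}}

```text
time: 39.65
tool_pos: [441.4, -336.4, 72.1]
tcp_rot: [3.139, 0.002, 1.843]
contact_force: [2.7, 1.3, 1.2]
grip_width: 13.2
```

```bash
python3 - <<'E'
from h import *
o=get_obs(); print(o['tool_pos'],o['tcp_rot'],o['contact_force'],o['moment'],o['grip_width'])
snap('wrist','w33');print(get_obs()['grip_width']);go(440.6,-335.8,71,1.843+.5)
E
```

```text
[ 441.43897884 -336.39653468   72.10779102] [3.13932806e+00 2.20409376e-03 1.84349625e+00] [2.70610799 1.27721244 1.20908286] [ 0.0563213  -0.45166819 -0.00235205] 13.15858546033039
13.552570646039042
row [0.0021, -0.0016, 0.0028] [0.0032, 0.0053, -0.9542] dist 2 rows 0.0 3.3
```

View pics/w33.png

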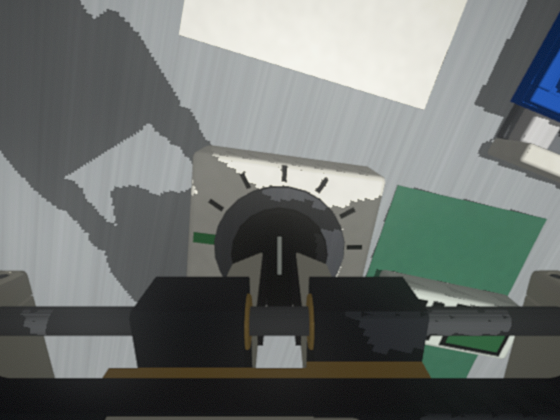

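{"api": "carry_out", "payload": {"moves": [0, 0, 0, 0, 0, -0.2, 0.05, 0, 0, 0, 0, 0, -0.4, 0.05, 0, 0, 0, 0, 0, -0.6, 0.05, 0, 0, 0, 0, 0, -0.8, 0.05, 0, 0, 0, 0, 0, -1, 0.05, 0, 0, 0, 0, 0, -1, 0.05, 0, 0, 0, 0, 0, -1, 0.05, 0, 0, 0, 0, 0, -1, 0.05]}}

```text
time: 40.5
tool_pos: [440.4, -337.1, 72.1]
tcp_rot: [-3.141, 0.002, 2.364]
contact_force: [-4.8, -3.1, 0.3]
grip_width: 13.3
```

{"api": "carry_out", "payload": {"moves": [0, 0, 0, 0, 0, -0.2, 0.05, 0, 0, 0, 0, 0, -0.4, 0.05, 0, 0, 0, 0, 0, -0.6, 0.05, 0, 0, 0, 0, 0, -0.8, 0.05, 0, 0, 0, 0, 0, -0.9, 0.05, 0, 0, 0, 0, 0, -0.9, 0.05, 0, 0, 0, 0, 0, -0.9, 0.05, 0, 0, 0, 0, 0, -0.9, 0.05]}}

```text
time: 41.3
tool_pos: [439.6, -338.2, 72.2]
tcp_rot: [-3.138, 0.001, 2.833]
contact_force: [-3.0, -4.6, -1.5]
grip_width: 13.1
```

```bash
python3 - <<'E'
from h import *
o=get_obs(); print(o['tool_pos'],o['tcp_rot'],o['contact_force'],o['moment'],o['grip_width'])
snap('wrist','w34')
E
```

```text
[ 439.63306634 -338.1795143    72.15304756] [-3.13777784e+00  1.05205917e-03  2.83261052e+00] [-3.01821746 -4.60911425 -1.51627123] [-0.92572092  0.64406515  0.01951332] 13.120233505364311
```

View pics/w34.png

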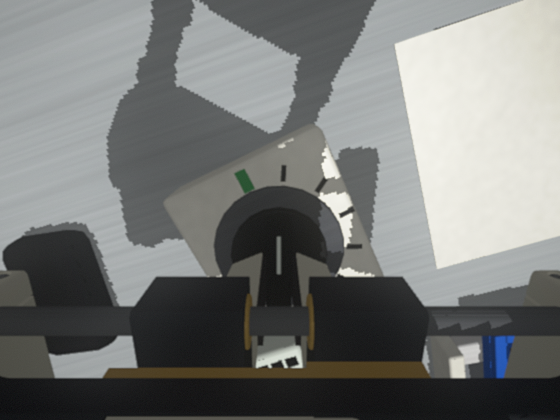

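{"api": "carry_out", "payload": {"moves": [0, 0, 0, 0, 0, -0.2, 0.05, 0, 0, 0, 0, 0, -0.4, 0.05, 0, 0, 0, 0, 0, -0.6, 0.05, 0, 0, 0, 0, 0, -0.75, 0.05, 0, 0, 0, 0, 0, -0.85, 0.05, 0, 0, 0, 0, 0, -0.93, 0.05, 0, 0, 0, 0, 0, -0.96, 0.05, 0, 0, 0, 0, 0, -0.96, 0.05]}}

```text
time: 42.15
tool_pos: [439.5, -339.5, 72.2]
tcp_rot: [-3.136, -0.001, -2.952]
contact_force: [-0.6, -5.2, -2.6]
grip_width: 13.2
```

```bash
python3 - <<'E'
from h import *
o=get_obs(); print(o['tool_pos'],o['tcp_rot'],o['contact_force'],o['moment'],o['grip_width'])
snap('wrist','w35')
E
```

```text
[ 439.46870668 -339.46477472   72.20421949] [-3.13582928e+00 -9.04588850e-04 -2.95178938e+00] [-0.60988021 -5.21348736 -2.64407066] [-0.91104435  0.23697174 -0.55354497] 13.150374234834095
```

View pics/w35.png

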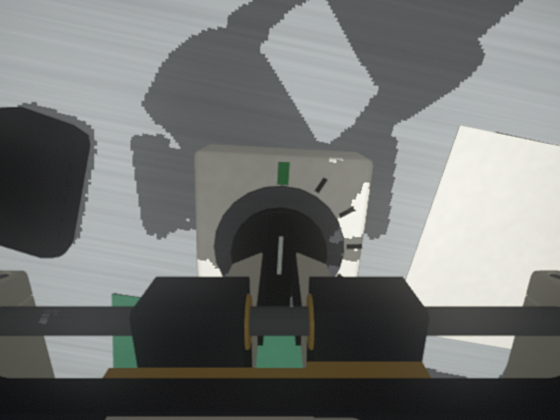

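{"api": "carry_out", "payload": {"moves": [0, 0, 0, 0, 0, 0, 0.3, 0, 0, 0, 0, 0, 0, 0.4, 0, 0, 0, 0, 0, 0, 0.5, 0, 0, 0, 0, 0, 0, 0.5, 0, 0, -0.05, 0, 0, 0, 0.5, 0, 0, -0.15, 0, 0, 0, 0.5, 0, 0, -0.25, 0, 0, 0, 0.5, 0, 0, -0.3, 0, 0, 0, 0.5]}}

```text
time: 43.0
tool_pos: [440.4, -339.4, 195.9]
tcp_rot: [-3.132, 0.002, -2.952]
contact_force: [0.9, -0.3, 0.5]
grip_width: 46.2
```

```bash
python3 - <<'E'
from h import *
o=get_obs(); print(o['tool_pos'],o['tcp_rot'],o['contact_force'],o['moment'],o['grip_width'])
snap('wrist','w36')
go(500,-180,230,3.054)
E
```

```text
[ 440.40886179 -339.43056869  195.85962168] [-3.13178717e+00  1.95878634e-03 -2.95226147e+00] [ 0.93259699 -0.31074068  0.54489507] [ 0.04035253  0.03776013 -0.02672493] 46.21389832628348
row [-0.2201, 0.3644, -0.0835] [-0.0235, 0.0112, 0.5291] dist 174 rows 3.5 1.9
```

View pics/w36.png

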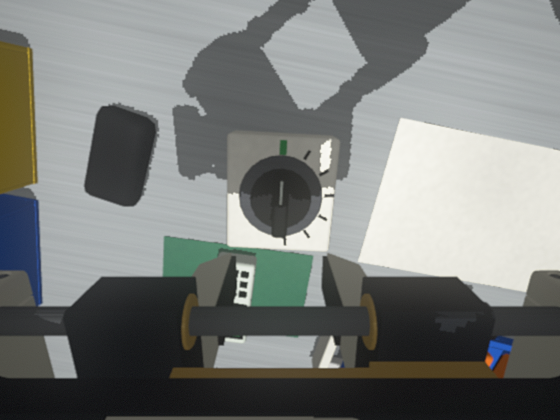

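{"api": "carry_out", "payload": {"moves": [-0.22, 0.364, -0.08, -0.023, 0.011, 0.529, 0.4, -0.22, 0.364, -0.08, -0.023, 0.011, 0.529, 0.4, -0.22, 0.364, -0.08, -0.023, 0.011, 0.529, 0.4, -0.22, 0.364, -0.08, -0.023, 0.011, 0.529, 0.4, -0.22, 0.364, -0.08, -0.023, 0.011, 0.529, 0.4, -0.22, 0.364, -0.08, -0.023, 0.011, 0.529, 0.4, -0.22, 0.364, -0.08, -0.023, 0.011, 0.529, 0.4, -0.22, 0.364, -0.08, -0.023, 0.011, 0.529, 0.4]}}

```text
time: 43.85
tool_pos: [499.4, -181.3, 228.1]
tcp_rot: [-3.141, -0.001, 3.052]
contact_force: [-0.2, -0.6, -0.3]
grip_width: 36.8
```

```bash
python3 - <<'E'
from h import *
o=get_obs(); print(o['tool_pos'],o['tcp_rot'],o['grip_width'])
snap('wrist','w37')
go(537,-95.5,115,3.054)
E
```

```text
[ 499.43079186 -181.26568225  228.05468425] [-3.14149439e+00 -8.88162315e-04  3.05229732e+00] 36.76253308978956
row [-0.0744, 0.222, 0.2828] [-0.0003, -0.0012, -0.0034] dist 147 rows 2.9 0.0
```

View pics/w37.png

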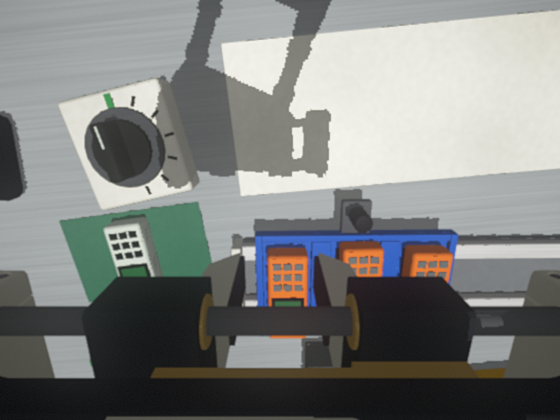

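{"api": "carry_out", "payload": {"moves": [-0.074, 0.222, 0.08, 0, 0, -0.003, 0.4, -0.074, 0.222, 0.08, 0, 0, -0.003, 0.4, -0.074, 0.222, 0.15, 0, 0, -0.003, 0.4, -0.074, 0.222, 0.22, 0, 0, -0.003, 0.4, -0.074, 0.222, 0.283, 0, 0, -0.003, 0.4, -0.074, 0.222, 0.283, 0, 0, -0.003, 0.4, -0.074, 0.222, 0.283, 0, 0, -0.003, 0.4, -0.074, 0.222, 0.283, 0, 0, -0.003, 0.4]}}

```text
time: 44.7
tool_pos: [537.7, -96.2, 116.4]
tcp_rot: [-3.141, 0.002, 3.053]
contact_force: [-0.7, 0.2, -0.2]
grip_width: 36.6
```

```bash
python3 - <<'E'
from h import *
o=get_obs(); print(o['tool_pos'],o['tcp_rot'],o['grip_width'])
snap('wrist','w38')
go(537,-95.5,55,3.054)
E
```

```text
[537.72573454 -96.1893431  116.40972368] [-3.14088110e+00  1.84967462e-03  3.05307045e+00] 36.59804283894748
row [0.0023, 0.0014, 0.1538] [-0.0015, 0.0041, -0.0015] dist 62 rows 1.2 0.0
```

View pics/w38.png

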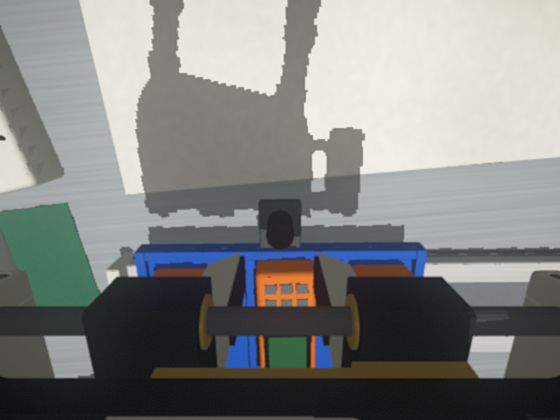

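{"api": "carry_out", "payload": {"moves": [0.002, 0.001, 0.08, 0, 0.004, 0, 0.4, 0.002, 0.001, 0.15, 0, 0.004, 0, 0.4, 0.002, 0.001, 0.15, 0, 0.004, 0, 0.4, 0.002, 0.015, 0.15, 0, 0.004, 0, 0.4, 0.002, 0.03, 0.15, 0, 0.004, 0, 0.4, 0.002, 0.06, 0.15, 0, 0.004, 0, 0.4, 0.002, 0.1, 0.15, 0, 0.004, 0, 0.4, 0.002, 0.14, 0.15, 0, 0.004, 0, 0.4]}}

```text
time: 45.55
tool_pos: [542.9, -39.4, 57.8]
tcp_rot: [-3.14, 0.003, 3.053]
contact_force: [-1.0, -2.5, 2.9]
grip_width: 36.8
```

```bash
python3 - <<'E'
from h import *
np.set_printoptions(precision=1,suppress=True)
o=get_obs();print(o['tool_pos'],o['contact_force'],o['grip_width'])
y=np.array([.087,.996]);s=(o['tool_pos'][:2]-[550.7,63.3])@y;print('along',s)
p=np.array([550.7,63.3])+6*y;go(p[0],p[1],57,3.054)
E
```

```text
[542.9 -39.4  57.8] [-1.  -2.5  2.9] 36.7712069425461
along -102.96167732189716
row [0.0033, 0.2725, 0.0015] [-0.0025, 0.0049, -0.0015] dist 109 rows 2.2 0.0
```

{"api": "carry_out", "payload": {"moves": [0.003, 0.05, 0, 0, 0.005, 0, 0.4, 0.003, 0.1, 0, 0, 0.005, 0, 0.4, 0.003, 0.15, 0, 0, 0.005, 0, 0.4, 0.003, 0.2, 0, 0, 0.005, 0, 0.4, 0.003, 0.235, 0, 0, 0.005, 0, 0.4, 0.003, 0.255, 0, 0, 0.005, 0, 0.4, 0.003, 0.265, 0, 0, 0.005, 0, 0.4, 0.003, 0.272, 0, 0, 0.005, 0, 0.4]}}

```text
time: 46.35
tool_pos: [551.2, 69.2, 57.7]
tcp_rot: [-3.14, -0.0, 3.053]
contact_force: [-1.6, -2.7, 3.2]
grip_width: 36.6
```

```bash
python3 - <<'E'
from h import *
np.set_printoptions(precision=1,suppress=True)
o=get_obs();print(o['tool_pos'],o['contact_force'],o['grip_width'])
y=np.array([.087,.996]);s=(o['tool_pos'][:2]-[550.7,63.3])@y;print('along',s)
E
```

```text
[551.2  69.2  57.7] [-1.6 -2.7  3.2] 36.623814017863964
along 5.916153321146175
```

Still sliding friction only; press further in small steps.

{"api": "carry_out", "payload": {"moves": [0, 0.003, 0, 0, 0, 0, 0.4, 0, 0.006, 0, 0, 0, 0, 0.4, 0, 0.009, 0, 0, 0, 0, 0.4, 0, 0.011, 0, 0, 0, 0, 0.4, 0, 0.011, 0, 0, 0, 0, 0.4, 0, 0.011, 0, 0, 0, 0, 0.4, 0, 0.011, 0, 0, 0, 0, 0.4, 0, 0.011, 0, 0, 0, 0, 0.4]}}

```text
time: 47.15
tool_pos: [551.5, 72.5, 57.7]
tcp_rot: [-3.139, -0.001, 3.053]
contact_force: [-1.9, -6.9, 1.9]
grip_width: 37.0
```

```bash
python3 - <<'E'
from h import *
o=get_obs();print(o['tool_pos'],o['contact_force'])
E
```

```text
[551.48250933  72.45138654  57.6848647 ] [-1.8763105  -6.94825739  1.87296707]
```

{"api": "carry_out", "payload": {"moves": [0, 0.003, 0, 0, 0, 0, 0.4, 0, 0.005, 0, 0, 0, 0, 0.4, 0, 0.007, 0, 0, 0, 0, 0.4, 0, 0.007, 0, 0, 0, 0, 0.4, 0, 0.007, 0, 0, 0, 0, 0.4, 0, 0.007, 0, 0, 0, 0, 0.4, 0, 0.007, 0, 0, 0, 0, 0.4, 0, 0.007, 0, 0, 0, 0, 0.4]}}

```text
time: 47.95
tool_pos: [551.5, 72.7, 57.6]
tcp_rot: [-3.135, -0.001, 3.053]
contact_force: [-1.7, -12.4, 2.2]
grip_width: 36.6
```

```bash
python3 - <<'E'
from h import *
o=get_obs();print(o['tool_pos'],o['contact_force'])
go(550.9,63.5,57,3.054);go(550.9,63.5,150,3.054);go(600,60,280,3.1)
E
```

```text
[551.50775197  72.66445232  57.59882641] [ -1.66660965 -12.4377981    2.23068298]
row [-0.0005, -0.0229, 0.0016] [-0.0121, -0.0025, -0.0022] dist 9 rows 0.2 0.0
row [-0.0002, -0.0244, -0.2309] [-0.0121, -0.0025, -0.0022] dist 93 rows 1.9 0.0
row [-0.1228, -0.0243, -0.556] [-0.0121, -0.0027, -0.09] dist 228 rows 4.6 0.3
```

Hard stop reached (12 N without motion). Back off to mid-slack, lift, look.

{"api": "carry_out", "payload": {"moves": [0, -0.022, 0, -0.012, 0, 0, 0.4, 0, -0.022, 0, -0.012, 0, 0, 0.4, 0, -0.022, -0.12, -0.012, 0, 0, 0.4, 0, -0.022, -0.23, -0.012, 0, 0, 0.4, -0.123, -0.024, -0.55, -0.012, 0, -0.09, 0.2, -0.123, -0.024, -0.55, -0.012, 0, -0.09, 0, -0.123, -0.024, -0.55, -0.012, 0, -0.09, 0, -0.123, -0.024, -0.55, -0.012, 0, -0.09, 0]}}

```text
time: 48.75
tool_pos: [603.3, 60.4, 283.1]
tcp_rot: [3.141, 0.01, 3.1]
contact_force: [0.5, -1.0, -0.2]
grip_width: 9.7
```

```bash
python3 - <<'E'
from h import *
o=get_obs();print(o['tool_pos'],o['contact_force'])
snap('wrist','w40');snap('top','t40')
go(450,230,300,-2.9)
E
```

```text
[603.31773694  60.43228603 283.1378224 ] [ 0.51582785 -1.01871215 -0.19699643]
row [0.3926, 0.4078, -0.0554] [0.0016, -0.0013, -0.5405] dist 228 rows 4.6 1.9
```

View pics/w40.png

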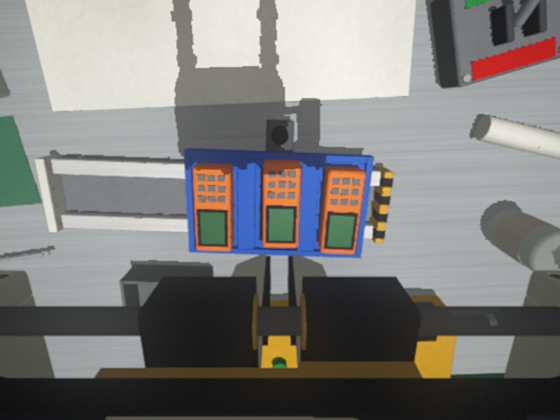

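View pics/t40.png

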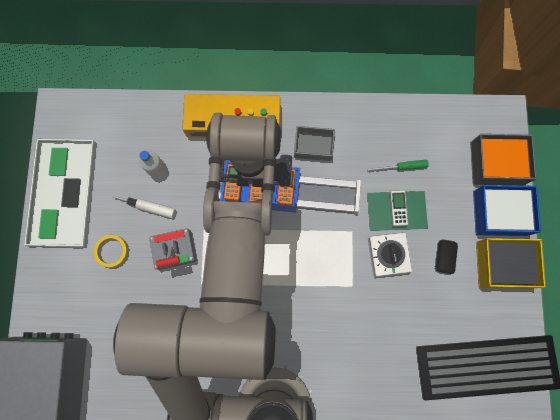

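```bash
python3 - <<'E'
from h import *
np.set_printoptions(precision=1,suppress=True)
print('post',pl('w40',280,134,70))
print('bar',tri(('t40',172,261.5),('w18',559,0))[0] if 0 else pl('t40',172,261.5,132))
go(356,292,280,-2.9)
E
```

```text
post [548.9  64.2  70. ]
bar [401.5 290.  132. ]
row [0.6338, 0.5529, -0.0051] [0.0016, -0.0013, -0.5405] dist 336 rows 6.7 1.9
```

{"api": "carry_out", "payload": {"moves": [0.634, 0.553, 0, 0, 0, -0.54, 0, 0.634, 0.553, 0, 0, 0, -0.54, 0, 0.634, 0.553, 0, 0, 0, -0.54, 0, 0.634, 0.553, 0, 0, 0, -0.54, 0, 0.634, 0.553, 0, 0, 0, -0.54, 0, 0.634, 0.553, 0, 0, 0, -0.54, 0, 0.634, 0.553, 0, 0, 0, -0.54, 0, 0.634, 0.553, 0, 0, 0, -0.54, 0]}}

```text
time: 49.65
tool_pos: [351.6, 294.1, 276.5]
tcp_rot: [3.14, -0.004, -2.895]
contact_force: [-0.6, -0.2, 0.3]
grip_width: 0.2
```

```bash
python3 - <<'E'
from h import *
np.set_printoptions(precision=1,suppress=True)
o=get_obs();print(o['tool_pos'],o['tcp_rot'],o['grip_width'])
snap('wrist','w41');snap('top','t41')
c=cv2.resize(load('t41')['im'][200:300,120:260],None,fx=4,fy=4);cv2.imwrite('pics/c10.png',cv2.cvtColor(c,cv2.COLOR_RGB2BGR))
go(356,292,127,-2.9)
E
```

```text
[351.6 294.1 276.5] [ 3.1 -0.  -2.9] 0.16559912364790366
row [-0.0041, -0.0012, 0.3744] [0.0005, -0.0053, 0.0038] dist 150 rows 3.0 0.0
```

View pics/w41.png

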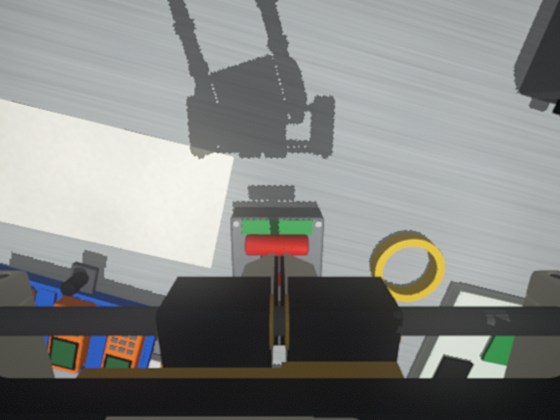

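View pics/c10.png

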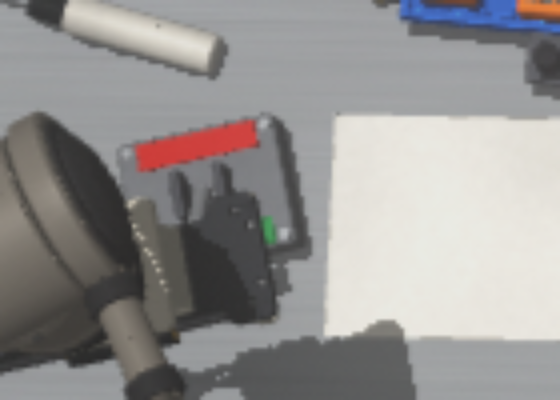

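```bash
python3 - <<'E'
from h import *
np.set_printoptions(precision=1,suppress=True)
print(pl('w41',277,245,132),tri(('w41',277,245),('w3',280,204)))
o=get_obs();print(o['tool_pos'])
go(356,292,127,-2.9)
E
```

```text
[398.4 304.5 132. ] (array([396.6, 303.7, 136.5]), [np.float64(0.29373354108538846), np.float64(0.29373354108537736)])
[354.7 292.1 276.7]
row [-0.0041, -0.0012, 0.3744] [0.0005, -0.0053, 0.0038] dist 150 rows 3.0 0.0
```

{"api": "carry_out", "payload": {"moves": [-0.004, -0.001, 0.12, 0, -0.005, 0, 0, -0.004, -0.001, 0.24, 0, -0.005, 0, 0, -0.004, -0.001, 0.33, 0, -0.005, 0, 0, -0.004, -0.001, 0.372, 0, -0.005, 0, 0, -0.004, -0.001, 0.372, 0, -0.005, 0, 0, -0.004, -0.001, 0.372, 0, -0.005, 0, 0, -0.004, -0.001, 0.372, 0, -0.005, 0, 0, -0.004, -0.001, 0.372, 0, -0.005, 0, 0]}}

```text
time: 50.55
tool_pos: [356.8, 292.2, 129.0]
tcp_rot: [3.141, 0.002, -2.898]
contact_force: [0.1, 0.1, 0.1]
grip_width: 0.8
```

```bash
python3 - <<'E'
from h import *
o=get_obs();print(o['tool_pos'],o['tcp_rot'],o['contact_force'])
go(455,318.5,127,-2.9)
E
```

```text
[356.7627417  292.22630095 129.03708749] [ 3.14077033e+00  2.10499998e-03 -2.89832318e+00] [0.05374241 0.1461998  0.12261875]
row [-0.2542, 0.0046, 0.0056] [0.0016, 0.004, 0.0032] dist 102 rows 2.0 0.0
```

{"api": "carry_out", "payload": {"moves": [-0.05, 0, 0.006, 0, 0.004, 0, 0, -0.1, 0.002, 0.006, 0, 0.004, 0, 0, -0.15, 0.003, 0.006, 0, 0.004, 0, 0, -0.2, 0.004, 0.006, 0, 0.004, 0, 0, -0.235, 0.004, 0.006, 0, 0.004, 0, 0, -0.254, 0.005, 0.006, 0, 0.004, 0, 0, -0.254, 0.005, 0.006, 0, 0.004, 0, 0, -0.254, 0.005, 0.006, 0, 0.004, 0, 0]}}

```text
time: 51.35
tool_pos: [454.4, 318.5, 127.0]
tcp_rot: [3.141, -0.0, -2.898]
contact_force: [-0.7, 0.1, -0.2]
grip_width: 0.1
```

```bash
python3 - <<'E'
from h import *
o=get_obs();print(o['tool_pos'],o['contact_force'])
snap('wrist','w42');snap('side','s42')
c=cv2.resize(load('s42')['im'][120:260,130:300],None,fx=4,fy=4);cv2.imwrite('pics/c11.png',cv2.cvtColor(c,cv2.COLOR_RGB2BGR))
go(420,309,127,-2.9);go(420,309,300,-2.9)
E
```

```text
[454.4102597  318.53886344 126.99550998] [-0.66011961  0.07337023 -0.2294053 ]
row [0.0888, -0.0026, 0.0] [0.0016, -0.0007, 0.0037] dist 36 rows 0.7 0.0
row [0.089, -0.0022, -0.4325] [0.0016, -0.0007, 0.0037] dist 177 rows 3.5 0.0
```

View pics/w42.png

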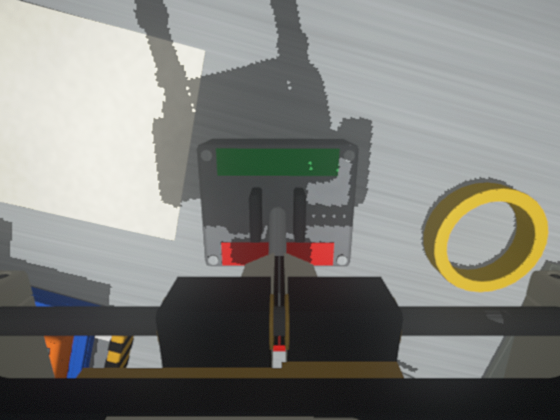

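View pics/c11.png

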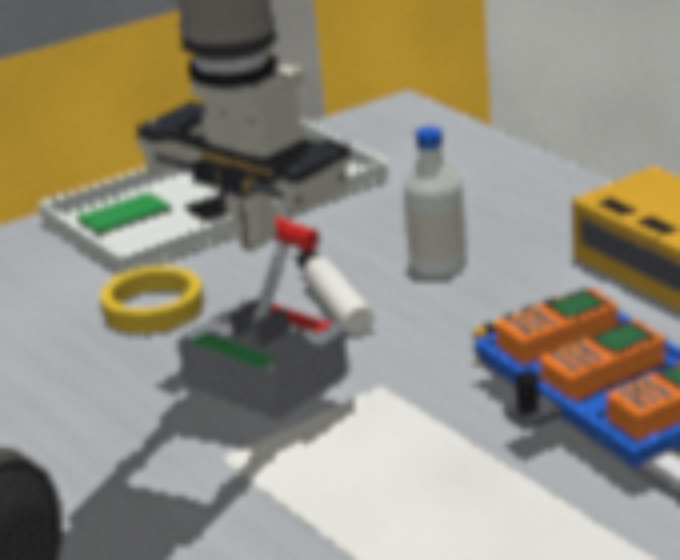

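Handle is over to the red (on) side. Retreat up and away, then a final check.

{"api": "carry_out", "payload": {"moves": [0.05, 0, -0.02, 0, 0, 0, 0, 0.089, 0, -0.12, 0, 0, 0, 0, 0.089, 0, -0.24, 0, 0, 0, 0, 0.089, 0, -0.36, 0, 0, 0, 0, 0.089, 0, -0.43, 0, 0, 0, 0, 0.2, 0, -0.43, 0, 0, 0, 0, 0.2, 0, -0.43, 0, 0, 0, 0, 0.2, 0, -0.43, 0, 0, 0, 0]}}

```text
time: 52.25
tool_pos: [375.7, 299.0, 299.4]
tcp_rot: [3.141, 0.0, -2.897]
contact_force: [-0.5, 0.6, 0.0]
grip_width: 0.3
```

```bash
python3 - <<'E'
from h import *
o=get_obs();print(o['tool_pos'],o['contact_force'],o['time'])
snap('top','t43');snap('side','s43')
c=cv2.resize(load('t43')['im'][85:305,90:460],None,fx=2.15,fy=2.15,interpolation=cv2.INTER_CUBIC);cv2.imwrite('pics/c12.png',cv2.cvtColor(c,cv2.COLOR_RGB2BGR))
E
```

```text
[375.69027398 298.98136482 299.41935867] [-0.50877691  0.55351671  0.04479497] 52.25
```

View pics/c12.png

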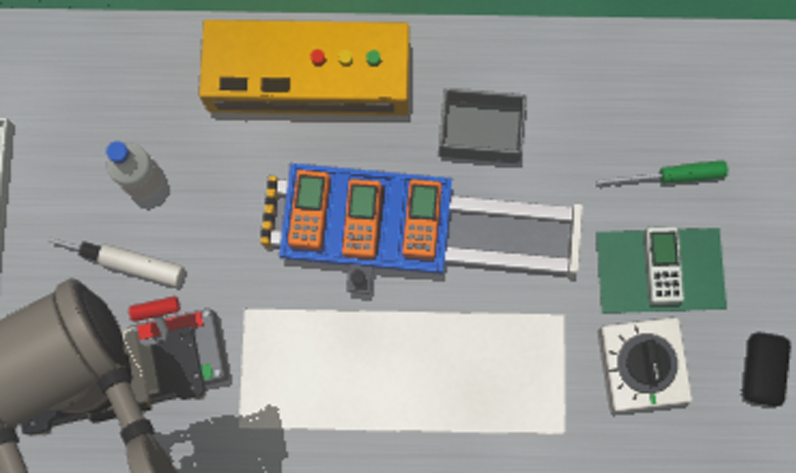

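View pics/s43.png

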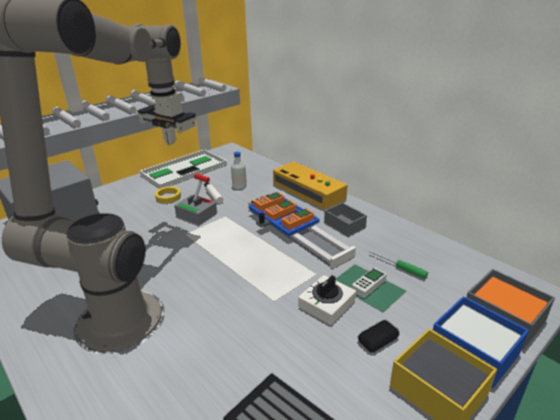

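```bash
python3 - <<'E'
from h import *
go(600,180,280,3.3)
go(600,60,250,3.054)
E
```

```text
row [-0.4695, -0.4239, 0.0472] [0.0015, -0.0001, 0.1628] dist 254 rows 5.1 0.6
row [-0.3971, -0.7151, 0.122] [0.0015, -0.0002, 0.6326] dist 331 rows 6.6 2.2
```

{"api": "carry_out", "payload": {"moves": [-0.397, -0.715, 0, 0, 0, 0.632, 0, -0.397, -0.715, 0, 0, 0, 0.632, 0, -0.397, -0.715, 0, 0, 0, 0.632, 0, -0.397, -0.715, 0, 0, 0, 0.632, 0, -0.397, -0.715, 0.05, 0, 0, 0.632, 0, -0.397, -0.715, 0.1, 0, 0, 0.632, 0, -0.397, -0.715, 0.122, 0, 0, 0.632, 0, -0.397, -0.715, 0.122, 0, 0, 0.632, 0]}}

```text
time: 53.15
tool_pos: [601.1, 56.2, 244.8]
tcp_rot: [-3.141, -0.007, 3.05]
contact_force: [-1.1, 0.3, -0.1]
grip_width: 0.3
```

```bash
python3 - <<'E'
from h import *
o=get_obs();print(o['tool_pos'],o['tcp_rot'])
snap('wrist','w44')
c=cv2.resize(load('w44')['im'][90:290,150:420],None,fx=2.9,fy=2.9,interpolation=cv2.INTER_CUBIC);cv2.imwrite('pics/c13.png',cv2.cvtColor(np.clip(c.astype(float)*1.4,0,255).astype(np.uint8),cv2.COLOR_RGB2BGR))
E
```

```text
[601.0770455   56.16567195 244.78491643] [-3.1409803  -0.00721399  3.04957207]
```

View pics/c13.png

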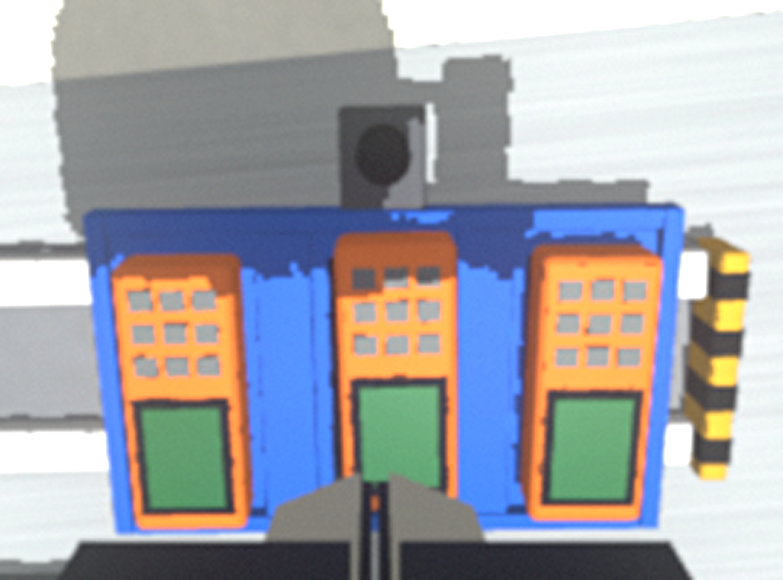

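```bash
python3 - <<'E'
from h import *
c=cv2.resize(load('w40')['im'][115:265,180:380],None,fx=4,fy=4,interpolation=cv2.INTER_CUBIC);cv2.imwrite('pics/c14.png',cv2.cvtColor(np.clip(c.astype(float)*1.4,0,255).astype(np.uint8),cv2.COLOR_RGB2BGR))
E
```

```text
(no output)
```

View pics/c14.png

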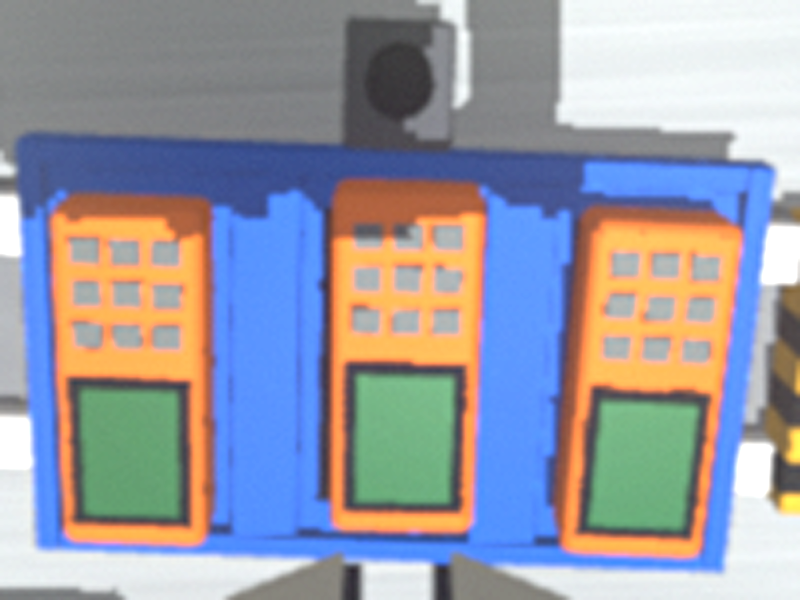

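```bash
python3 - <<'E'
from h import *
go(620,200,250,3.054)
E
```

```text
row [-0.0168, 0.3576, -0.0077] [0.001, -0.0104, -0.0057] dist 143 rows 2.9 0.0
```

{"api": "carry_out", "payload": {"moves": [-0.017, 0.363, 0, 0, 0.013, 0, 0, -0.017, 0.363, 0, 0, 0.013, 0, 0, -0.017, 0.363, 0, 0, 0.013, 0, 0, -0.017, 0.363, 0, 0, 0.013, 0, 0, -0.017, 0.363, 0, 0, 0.013, 0, 0, -0.017, 0.363, 0, 0, 0.013, 0, 0, -0.017, 0.363, 0, 0, 0.013, 0, 0, -0.017, 0.363, 0, 0, 0.013, 0, 0]}}

```text
time: 54.0
tool_pos: [620.4, 201.1, 247.3]
tcp_rot: [3.141, -0.012, 3.049]
contact_force: [0.6, 0.7, 0.3]
grip_width: 0.3
```

```bash
python3 - <<'E'
from h import *
o=get_obs();print(o['tool_pos'],o['tcp_rot'])
snap('wrist','w45')
c=cv2.resize(load('w45')['im'][90:280,20:310],None,fx=2.7,fy=2.7,interpolation=cv2.INTER_CUBIC);cv2.imwrite('pics/c15.png',cv2.cvtColor(np.clip(c.astype(float)*1.4,0,255).astype(np.uint8),cv2.COLOR_RGB2BGR))
E
```

```text
[620.38672328 201.05945696 247.34800636] [ 3.14104106 -0.01180036  3.04948527]
```

View pics/c15.png

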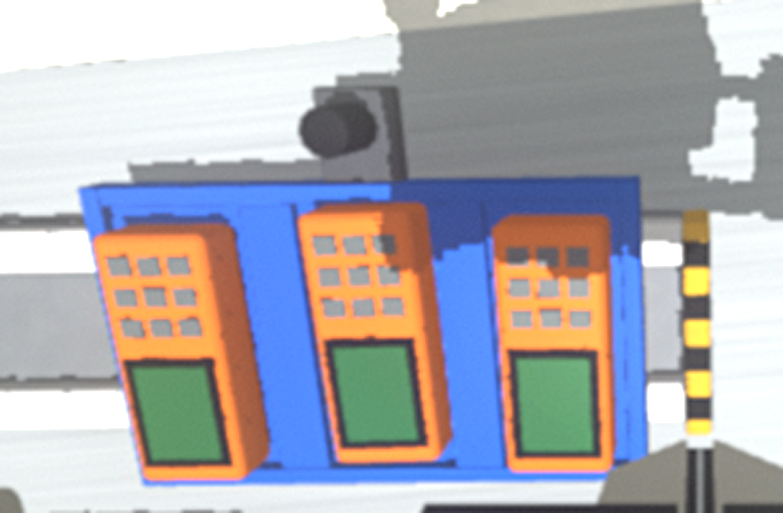

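```bash
python3 - <<'E'
from h import *
np.set_printoptions(precision=1,suppress=True)
D={'A':[((83,250),(119,265)),((166,253),(178,265)),((80,522),(148,466)),((188,522),(229,460))],
'B':[((368,236),(324,244)),((448,236),(384,244)),((347,509),(340,446)),((460,508),(426,443))],
'C':[((625,264),(517,256)),((706,267),(577,256)),((583,530),(517,456)),((694,534),(600,455))]}
for n,L in D.items():
    for p,q in L:
        x,r=tri(('w40',180+p[0]/4,115+p[1]/4),('w45',20+q[0]/2.7,90+q[1]/2.7));print(n,x,'res %.1f'%r[0])
print('rim near', [pl('w45',20+u/2.7,90+v/2.7,43) for u,v in((82,187),(640,178),(146,484))])
E
```

```text
A [595.8 -32.1  62.3] res 0.3
A [597.5  -7.2  64.1] res 0.2
A [682.5 -42.5  65.9] res 0.0
A [684.5  -8.8  63.5] res 0.5
B [594.8  52.9  63.9] res 0.4
B [596.5  76.5  62.9] res 0.2
B [680.7  42.2  67.3] res 0.4
B [683.6  77.8  64.2] res 0.0
C [606.6 129.   63.8] res 0.2
C [608.6 153.1  64.2] res 0.1
C [691.8 116.4  66.9] res 0.2
C [694.9 151.7  66.4] res 0.2
rim near [array([564.9, -51.1,  43. ]), array([582.6, 180.1,  43. ]), array([700.9, -62.5,  43. ])]
```

```bash
python3 - <<'E'
from h import *
print(close_job(), get_obs()['time'])
E
```

```text
the job is handed in; nothing more can be done
the job is handed in; nothing more can be done
```

The changeover is done in the order asked and handed in at about 54 s of the 208 s. I switched the isolator off, drew the carrier to the white stop and laid the tested handset on the green pad. I then put all three orange handsets in nests of their own, turned the knob to its zero stop, pushed the carrier home and switched the isolator on last.

**Last checks that agreed:**
- **Carrier:** it met a hard stop at both ends (12 N with no further movement) and sits where it did at the start.
- **Handsets in nests:** the measured heights of their top faces are 62–67 mm (64 mm expected), so they lie flat.
- **Tested handset:** it lies on the pad, centred by eye in the pictures.
- **Knob:** it stopped with −0.55 N m on it, and its white mark stands at the green tick.
- **Isolator:** the handle leans over the red strip.
- **Bench:** the bystanders stand where they were, and no handset was knocked.

**Checks that failed or disagreed:**
- **First grasps:** my first two tries at gripping the tested handset closed above it. The pictures showed the fingertips about level with the TCP, not 17 mm ahead as stated, so I gripped lower from then on. Nothing was disturbed.
- **Push on the bench grasps:** about 7 N upward showed while gripping each orange handset on the mat; I did not find the cause.
- **Middle handset:** it sits about 6 mm towards the robot in its nest, flat but at the edge of the free play. I left it there.

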